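# Load the photo-light power dock

## Task

Get the power dock for the photo lights going: first fasten it by turning both of its black wing bolts clockwise to their end stops and throw its lever fully over to off, which is leaning away from the battery bays. Then, with the lever still off, slide every battery pack on the table nose first into a bay of its own until the spring catch clicks behind it, and only after that set the lever to half, standing straight up. Do not tip over any of the studio's mugs, bowls, jars or bottles.

Things in the scene. Friction and masses are not known exactly. Their poses are not given: they have to be found in the camera images.
- dock: Battery dock fixed on the table: aluminium plate 10 mm thick, 256 mm along the row, with three parallel bays. Origin: on the table under the middle bay's seat; x points into the bays (the way packs slide in), y along the row, z up. Plate from x = -95 to +155 mm, with a sloped lip down to the table at -113. Bays: see seats. Behind them at x = 105 mm stand the lever (y = 0), bolt0 (y = +92) and bolt1 (y = -92 mm)
- seat0 (a point): Where the centre of a home pack is in bay 0 (dock y = -75 mm), 42 mm above the table, axes as the dock's; a home pack has 1 mm play ahead, 2 mm back. Each bay is a lane along x, 53 mm wide, floor 10 mm and wall tops 34 mm above the table, open at the front; the -y wall's flared end reaches x = -110 mm, the catch stands on the +y side
- seat1 (a point): The same in bay 1, the middle one (dock y = 0). A grey hood over all bays, x = 25 to 60 mm, underside 51 mm and top 61 mm above the table, covers a home pack's nose, so packs must slide in from the front and cannot be dropped in; back stop at x = 51 mm
- seat2 (a point): The same in bay 2 (dock y = +75 mm)
- catch0 (a joint): Spring catch of bay 0, a steel tooth at its mouth 12 to 30 mm above the table: metres pushed aside (to the dock's +y), 0 at rest, 0.012 at most. At rest it juts 9.5 mm into the lane; ramp from x = -90 to -66 mm, square back at x = -52 mm that snaps behind the pack's rear end. 3 N at rest, 6 N fully aside; sliding a pack past takes about 5 to 10 N
- catch1 (a joint): The same catch of bay 1
- catch2 (a joint): The same catch of bay 2
- pack0_mid (a point): Battery pack 0 (may be absent): centre of its outline, 32 mm above its underside. Stands upright. Dark box 100 mm long (x), 50 wide, 34 high; on top a black grip rib 60 long, 22 wide, 30 high (total 64), from 40 mm behind the centre to 20 mm ahead. x points to the nose (brass strip, steel plate). 0.35 to 0.6 kg. Packs are alike, any bay will do. Grip the rib across y from above
- pack1_mid (a point): Battery pack 1 (may be absent), like pack 0; same point and axes
- pack2_mid (a point): Battery pack 2 (may be absent), like pack 0; same point and axes
- lever (a joint): lever on the dock, in rad: 0 = off, its end stop, leaning 0.6 rad from upright away from the bays (to the dock's +x); grows as it moves towards the bays; 0.6 = half, straight up; 1.2 = full, leaning to the dock's -x. It stays where it is left; about 1.5 to 2 N at the ball moves it. Starts at 0.85 to 1.15
- lever_ball (a point): centre of the lever's black ball, 26 mm across, 100 mm from the hinge on a steel stick 12 mm thick
- lever_hinge (a point): middle of the lever's hinge, 40 mm above the table, the hinge line along the dock's y; axes as the dock's. The lever swings in the dock's x-z plane. The black block below it reaches 22 mm to each side along y, 20 mm along x, and up to the height of the hinge; beside it is a thin round plate with white marks
- bolt0 (a joint): captive quarter-turn wing bolt 0, in rad: grows clockwise seen from above, from 0 to the end stop at 1.4; starts at 0 to 0.3; stays where it is left, turning takes about 0.06 N m
- bolt1 (a joint): captive quarter-turn wing bolt 1, in rad: grows clockwise seen from above, from 0 to the end stop at 1.4; starts at 0 to 0.3; stays where it is left, turning takes about 0.06 N m
- bolt0_grip (a point): on the axis of wing bolt 0, 41 mm above the table, the height to grip it. Its wing is a black bar 60 mm long, 16 wide, its top 53 mm above the table and its foot (a disc 48 mm across) 21 mm; the bar runs along this point's x axis, which is the dock's x axis at joint value 0
- bolt1_grip (a point): on the axis of wing bolt 1, 41 mm above the table, the height to grip it. Its wing is a black bar 60 mm long, 16 wide, its top 53 mm above the table and its foot (a disc 48 mm across) 21 mm; the bar runs along this point's x axis, which is the dock's x axis at joint value 0
- mug: blue mug 95 mm high, bystander; origin at its foot
- glue: white bottle 160 mm high, bystander; origin at its foot
- jar: amber jar 85 mm high, bystander; origin at its foot
- bowl: terracotta bowl 55 mm high, bystander; origin at its foot
Things that resemble listed ones, but are neither listed nor needed, are in the scene too. Leave any blue look-alike of the part that bears pack0_mid alone.

How it is judged:
By the outcome, as a careful person would: the job done as asked, in the order asked, and still so for the second after the job is handed in, with the robot touching nothing.
Of pack0, pack1, pack2 only 2 to 3 are there at a start; the rules pass over those that are not, and their reading is None.
At some moment in a run one of pack0, pack1, pack2 may be knocked a few centimetres aside while the robot is not near it.
Once in a run the grip may slacken for a moment while it holds something.
It also fails if it takes over 210 s, if anything falls off the work surface, if the arm or the gripper's body presses on something with over 40 N, if the wrist force passes 120 N, or if a joint passes its speed limit or range.

## Robot

A 6-joint arm with a two-finger parallel gripper is mounted at the origin on the work surface. World frame = base frame: x ahead of the robot, y to its left, z up, the work surface at z = 0. Lengths are in m, angles in rad, forces in N, time in s.
With the tool pointing down it reaches from about 0.275 to 0.75 m from the base axis. Payload 10.2 kg.
Tool frame: the origin (TCP) lies at the very end of the fingers, on their centre line; the grasp point (between the pads) lies 19 mm behind it; z points along the fingers, y is the line along which they close (so a half turn about z gives the same grasp; the last joint's range is limited). The gripper opens to 85 mm and grips with 20 to 120 N. Pads are 22 mm wide; open, the fingers measure 114 mm over their backs; the gripper's body (76 mm by 85 mm) begins 54 mm behind the grasp point. The pads swing forward as they close: fully open they stand 13 mm farther back than shut.
Start: joints at [0.998, 0.313, 1.498, -0, 1.331, -0.223], TCP at [0.18, 0.493, 0.196] pointing down, gripper open.
Joint ranges: [-2.94, 2.94], [-0.97, 2.17], [0.19, 2.56], [-1.23, 4.37], [0.02, 3.11], [-2.88, 2.88]. Speed limits (rad/s): [2.39, 2.39, 3.01, 3.14, 3.14, 3.14].

## Interface

Orientations are given as a unit quaternion [x, y, z, w].
In Python, from cell import robot gives the robot as it stands.
- The arm moves only by the tool apply_moves, never from a script. Its argument "deltas" is a list of rows, each a list of 3 entries, a list of its own where there are three numbers: the turn, a rotation vector about the world's x, y, z in units of 90 degrees (1.0 is 90 degrees), then the shift along the world's x, y, z in units of 3 cm (1.0 is 3 cm), then the closure, from -1 (fully open) to 1 (shut), so that 0 is half open. A call has 1 to 10 rows; each row shifts and turns the commanded pose from where the row before left it; what a row does not reach is not made up. A row lasts 1/12 s, in which the tool goes at most 41.7 mm and 7.16 degrees, less where a joint would pass 70% of its speed; a pose out of reach is approached as far as the arm can. A call with a number of a shift or a turn outside -1 to 1 is refused whole. A call with a gripper value outside its range is refused whole. The fingers move at their own pace and stop on an object; "grip_force" is the grip in N (left out, the last holds). Time passes only in rows, so rows that do not move let the fingers close. It gives the time, the measured TCP pose, the force, the opening and the grip force at its end, in the units of the state.
- robot.read_state(): the state, without advancing time (a new reading comes with each control period).
- robot.get_image(name): name is "scene" or "side" or "wrist"; returns a dict with "frame" (420x560x3 uint8, blue, green, red), "camera_matrix" (3x3 intrinsics, pixels), "R" (3x3) and "t" (3): a world point X has camera coordinates R X + t; the wrist camera has in their place "mount" (4x4, takes a point from camera to tool coordinates, whose origin is the TCP and whose axes are the flange's). Camera axes: x right, y down, z forward; pixel columns grow to the right and rows downward; lengths in m; the calibration is good to about 2 mm. The wrist camera is an equidistant fisheye: a pixel r from the principal point sees the ray r / f radians off the axis. A picture is of the moment at which its call begins: read the wrist's pose just before it. There is no depth.
- robot.hand_in(): hands the job in; it is judged then, once.
The state is a dict: "time": time; "joints": joint angles; "dq": joint speeds; "effort": joint torques, N m; "position": TCP position; "tool_rot": TCP orientation; "wrist_force": force on the tool from outside, world axes, zero at the start; "torque": the same for the moment, N m; "grip_width": opening from 0.0 (shut) to 1.0 (fully open); "grasp_force": force on a finger pad.
Only numpy, scipy, OpenCV 4.12 (cv2) and the standard library are available. Lean on these libraries where they do the work, as an engineer would, in place of code of your own. Each camera call takes 0.05 s, during which the arm holds its last target. There are 200 camera calls.

## Working session

There is one attempt and no reset: what is moved stays moved. The work goes in short steps, Python scripts to look and compute and a tool call to move; the robot and the scene stay as the last step left them, time stands still between calls to the robot, and variables do not carry over. Pictures are saved under pics/ and viewed, at most 14 in all, crops included, and the job is handed in when it is done.

Besides the shell and the picture viewer there is one more tool, called after "Emit:" as a command line: name --argument value ..., lists and objects as JSON in quotes. apply_moves: Moves the arm, as the interface text tells. Shifts and turns lie within -1 to 1; 1 stands for 3 cm of shift or 90 degrees of turn. Its arguments: {"type":"object","properties":{"deltas":{"type":"array","items":{"type":"array"}},"grip_force":{"type":"number"}},"required":["deltas"]}

```bash
mkdir -p pics; ls; cat > h.py <<'E'
import numpy as np, cv2
from cell import robot
from scipy.spatial.transform import Rotation as Rn
def snap(name,fn,crop=None,scale=1):
    s=robot.read_state(); im=robot.get_image(name); f=im["frame"].copy()
    np.savez('pics/'+fn+'.npz',f=f,K=im["camera_matrix"],p=s["position"],q=s["tool_rot"],**{k:im[k] for k in("R","t","mount") if k in im})
    return f
def ray(fn,u,v):
    d=np.load('pics/'+fn+'.npz');K=d['K']
    if 'mount' in d:
        a=(u-K[0,2])/K[0,0];b=(v-K[1,2])/K[1,1];r=np.hypot(a,b)
        c=np.array([a/r*np.sin(r),b/r*np.sin(r),np.cos(r)]) if r>0 else np.array([0,0,1.])
        M=d['mount'];Rw=Rn.from_quat(d['q']).as_matrix()
        return Rw@M[:3,3]+d['p'],Rw@M[:3,:3]@c
    c=np.array([(u-K[0,2])/K[0,0],(v-K[1,2])/K[1,1],1]);R=d['R']
    return -R.T@d['t'],R.T@c
def at(fn,u,v,z):
    o,d=ray(fn,u,v);return o+d*(z-o[2])/d[2]
def proj(fn,X):
    d=np.load('pics/'+fn+'.npz');K=d['K']
    if 'mount' in d:
        M=d['mount'];Rw=Rn.from_quat(d['q']).as_matrix()
        c=M[:3,:3].T@(Rw.T@(np.array(X)-d['p'])-M[:3,3])
        r=np.arctan2(np.hypot(c[0],c[1]),c[2]);n=np.hypot(c[0],c[1])
        return K[0,0]*r*c[0]/n+K[0,2],K[1,1]*r*c[1]/n+K[1,2]
    c=d['R']@np.array(X)+d['t'];return K[0,0]*c[0]/c[2]+K[0,2],K[1,1]*c[1]/c[2]+K[1,2]
E
python3 - <<'E'
from h import *
a=snap('scene','s0');b=snap('side','d0');c=snap('wrist','w0')
for n,i in(('s0',a),('d0',b),('w0',c)): cv2.imwrite(f'pics/{n}.png',cv2.resize(i,(784,588),interpolation=cv2.INTER_CUBIC))
print(robot.read_state())
E
```

```text
pics
{'time': 0.15, 'joints': array([ 9.97646875e-01,  3.13338234e-01,  1.49822827e+00,  3.43764843e-06,
        1.33101586e+00, -2.23405616e-01]), 'dq': array([ 2.87839758e-03, -2.77925268e-03, -1.95280858e-03,  1.09098692e-03,
       -1.01317533e-03,  9.62605464e-05]), 'effort': array([ 1.85779754e-03, -4.12367034e+01, -2.59794009e+01, -1.01963185e-04,
        3.21573243e-03, -1.87460552e-05]), 'position': array([0.17978672, 0.49302359, 0.1959709 ]), 'tool_rot': array([ 1.73982392e-01,  9.84748639e-01, -4.55473062e-04, -1.93458027e-04]), 'wrist_force': array([ 0.75281131, -0.14440737,  0.27746336]), 'torque': array([-0.01098114,  0.03546157, -0.0154529 ]), 'grasp_force': 0.0, 'grip_width': 1.0014127267419781}
```

View pics/s0.png

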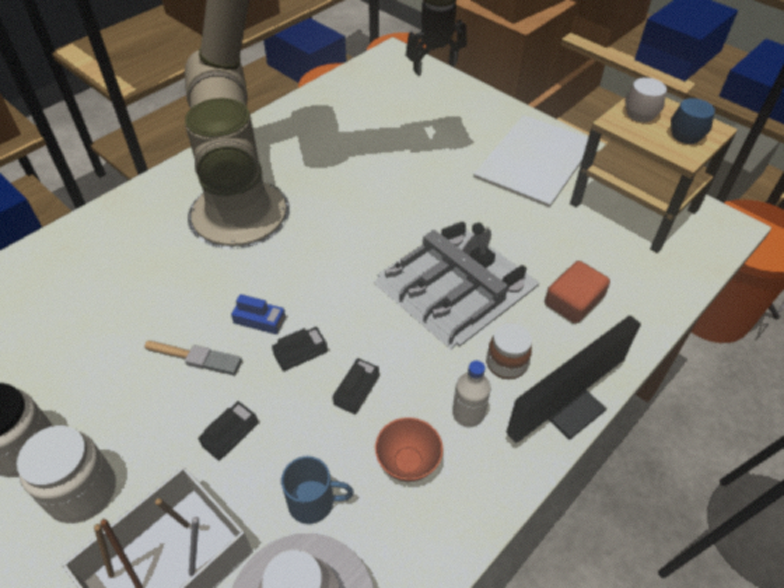

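View pics/d0.png

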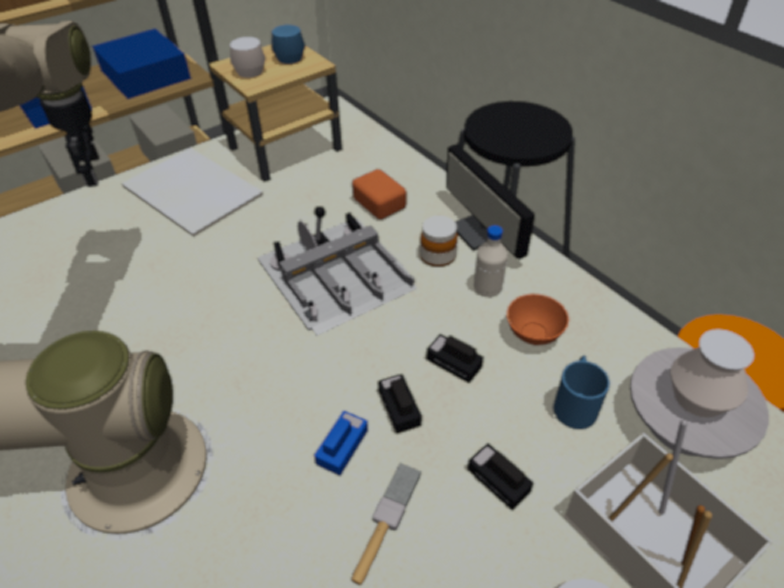

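Scene view: dock at about (457,283), and three black packs at (300,347), (356,385) and (228,430). The blue look-alike at (258,313) stays where it is. Side view: dock at (335,270), packs at (400,402), (455,356) and (500,475), lever ball at (320,211).

```bash
cat > fit.py <<'E'
from h import *
from scipy.optimize import least_squares
def pose(x,y,a,P): 
    c,s=np.cos(a),np.sin(a);P=np.array(P);return np.array([x+c*P[0]-s*P[1],y+s*P[0]+c*P[1],P[2]])
def fit(obs,x0):
    f=lambda v:np.concatenate([np.array(proj(fn,pose(*v,P)))-np.array(uv) for fn,P,uv in obs])
    r=least_squares(f,x0,loss='soft_l1');return r.x,f(r.x).reshape(-1,2)
E
python3 - <<'E'
from fit import *
for u,v in((377,280),(455,345),(537,285)): print(at('s0',u/1.4,v/1.4,0))
for u,v in((312,327),(411,287),(260,263)): print(at('d0',u/1.4,v/1.4,0))
for k,sc,sd in(('A',(300,347),(400,402)),('B',(356,385),(455,356)),('C',(228,430),(500,475)),):
  print(k,at('s0',sc[0]/1.4,sc[1]/1.4,.03)[:2],at('d0',sd[0]/1.4,sd[1]/1.4,.03)[:2])
for n,b in (('s0',(360,190,560,360)),('d0',(245,190,425,340)),('s0',(190,310,390,470)),('d0',(370,320,570,520))):
  pass
s=np.load('pics/s0.npz')['f'];d=np.load('pics/d0.npz')['f']
A=cv2.resize(s[145:255,262:392],(800,677)[:2],interpolation=cv2.INTER_CUBIC)
cv2.imwrite('pics/c1.png',cv2.resize(s[148:253,260:395],None,fx=5.7,fy=5.7,interpolation=cv2.INTER_CUBIC))
cv2.imwrite('pics/c2.png',cv2.resize(d[140:240,175:305],None,fx=6,fy=6,interpolation=cv2.INTER_CUBIC))
E
```

```text
[0.39274459 0.07610236 0.        ]
[0.63101692 0.06041618 0.        ]
[0.65733909 0.30978252 0.        ]
[ 3.99768083e-01  8.96335409e-02 -1.11022302e-16]
[0.62677548 0.05673476 0.        ]
[0.40853427 0.32105353 0.        ]
A [ 0.42381539 -0.17441538] [ 0.41781875 -0.17839928]
B [ 0.56697206 -0.15952191] [ 0.56137443 -0.15944812]
C [ 0.46753442 -0.38650744] [ 0.45955866 -0.3871831 ]
```

View pics/c1.png

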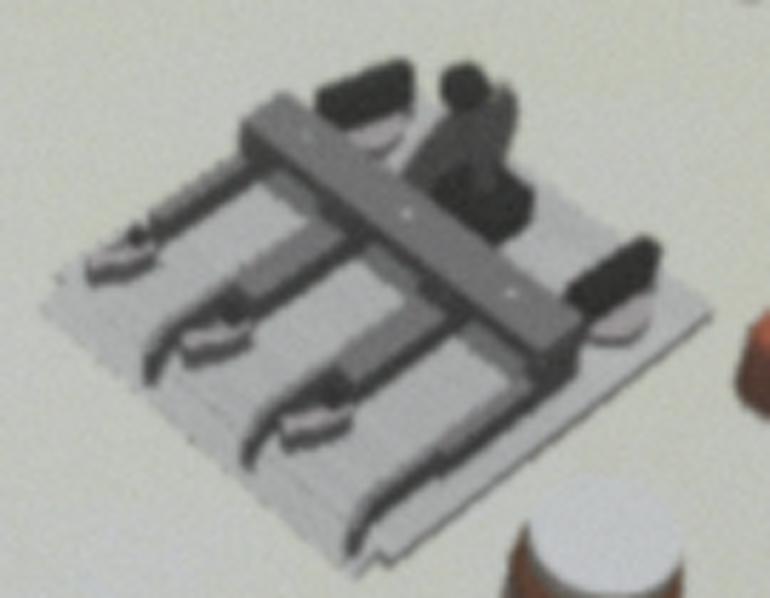

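View pics/c2.png

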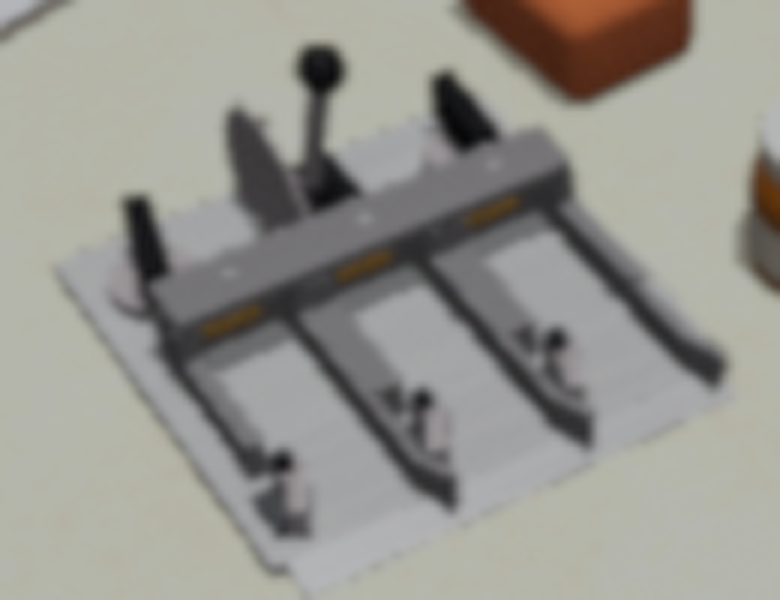

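Both crops show the dock: lip along the lower edge, bolt wings at crop 1 (362,90) and (615,280), ball at crop 1 (465,85) and crop 2 (320,68). I'll fit the dock pose from these.

```bash
python3 - <<'E'
from fit import *
S=lambda u,v:(u/5.7+260-.4,v/5.7+148-.4)
D=lambda u,v:(u/6+175-.4,v/6+140-.4)
m=.001
obs=[('s0',(.155,-.128,.010),S(712,312)),('s0',(-.095,-.128,.010),S(390,560)),
('d0',(.155,.128,.010),D(58,268)),('d0',(-.095,.128,.010),D(270,568)),
('s0',(.105,.092,.053),S(364,80)),('s0',(.105,-.092,.053),S(615,258)),
('d0',(.105,-.092,.053),D(455,92)),
('d0',(-.110,-.1045,.034),D(722,355)),('d0',(-.110,.0455,.034),D(455,485)),('s0',(-.110,-.1045,.034),S(352,528)),('s0',(-.110,-.0295,.034),S(245,440)),('s0',(-.110,.0455,.034),S(150,352))]
v,r=fit(obs,[.51,.18,1.46]);print(v.round(4),np.degrees(v[2]));print(r.round(1).tolist())
np.save('dock.npy',v)
for t in np.arange(.7,1.25,.05):
  P=(.105-.1*np.sin(t-.6),0,.040+.1*np.cos(t-.6));X=pose(*v,P)
  print(round(t,2),X.round(3),np.array(proj('s0',X))-S(465,85),np.array(proj('d0',X))-D(320,68))
E
```

```text
[0.524  0.1663 1.5103] 86.53457246738324
[[1.3, -0.9], [2.1, 0.8], [-1.1, 0.3], [2.0, 0.7], [0.2, 0.5], [0.8, 1.1], [1.2, 1.6], [-1.3, 0.0], [-1.1, -0.3], [-0.3, -0.6], [-0.3, -0.6], [-1.5, 0.2]]
0.7 [0.53  0.261 0.14 ] [ 5.16443166 -3.66471643] [-3.3940682  -4.29691101]
0.75 [0.529 0.256 0.139] [ 4.00660312 -2.70765881] [-2.55554233 -3.25672925]
0.8 [0.529 0.251 0.138] [ 2.84526224 -1.69366277] [-1.71159281 -2.15212178]
0.85 [0.529 0.246 0.137] [ 1.6838197 -0.6255336] [-0.86469021 -0.98603226]
0.9 [0.529 0.242 0.136] [0.52570587 0.4937231 ] [-0.01733793  0.23835672]
0.95 [0.528 0.237 0.134] [-0.62564373  1.66091246] [0.8279383  1.51763404]
1.0 [0.528 0.232 0.132] [-1.76680325  2.87266274] [1.66860134 2.84817206]
1.05 [0.528 0.228 0.13 ] [-2.89437133  4.12543877] [2.50211382 4.22614025]
1.1 [0.527 0.223 0.128] [-4.00498597  5.41555653] [3.32594951 5.64752022]
1.15 [0.527 0.219 0.125] [-5.09533922  6.73919871] [4.13760476 7.1081222 ]
1.2 [0.527 0.215 0.123] [-6.1621916   8.09243104] [4.93461002 8.60360275]
```

```bash
python3 - <<'E'
from fit import *
s=np.load('pics/s0.npz')['f'];d=np.load('pics/d0.npz')['f']
a=cv2.resize(s[215:335,135:280],None,fx=4,fy=4,interpolation=cv2.INTER_CUBIC)
cv2.imwrite('pics/c3.png',a)
b=cv2.resize(d[230:370,260:390],None,fx=4,fy=4,interpolation=cv2.INTER_CUBIC)
cv2.imwrite('pics/c4.png',b)
E
```

```text
(no output)
```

View pics/c3.png

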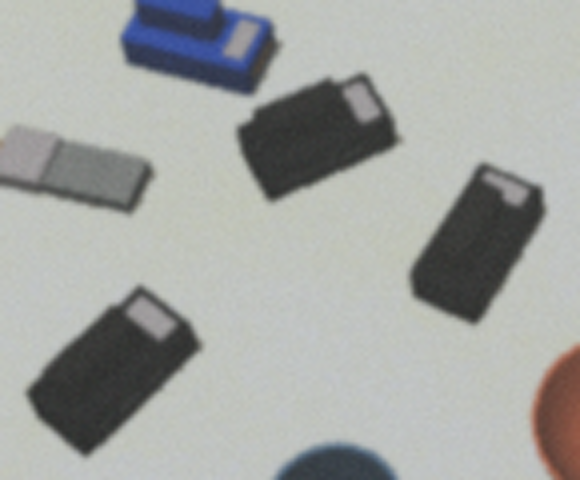

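Lever is at about 0.89 rad. Now to bolt0, at world (0.4385, 0.2767), for a closer look with the wrist camera.

Emit:
apply_moves --deltas '[[[0,0,-0.079],[0.86,-0.72,0],-1],[[0,0,-0.079],[0.86,-0.72,0],-0.5],[[0,0,-0.079],[0.86,-0.72,0],0],[[0,0,-0.079],[0.86,-0.72,0],0],[[0,0,-0.079],[0.86,-0.72,0],0],[[0,0,-0.079],[0.86,-0.72,0],0],[[0,0,-0.079],[0.86,-0.72,0],0],[[0,0,-0.079],[0.86,-0.72,0],0],[[0,0,-0.079],[0.86,-0.72,0],0],[[0,0,-0.079],[0.86,-0.72,0],0]]' --grip_force 60

```text
time: 0.98
position: [0.4389, 0.2759, 0.1963]
tool_rot: [0.716, 0.698, -0.0, -0.0]
wrist_force: [0.1, 0.5, 0.4]
grip_width: 0.499
grasp_force: 0.0
```

```bash
cat >> fit.py <<'E'
def st():
    s=robot.read_state();R=Rn.from_quat(s['tool_rot']).as_matrix()
    print('t',round(s['time'],2),'pos',s['position'].round(4),'yang',round(np.degrees(np.arctan2(R[1,1],R[0,1])),1),'zdir',R[:,2].round(3),'F',s['wrist_force'].round(1),'T',s['torque'].round(2),'g',round(s['grip_width']*85,1),round(s['grasp_force'],1))
E
python3 - <<'E'
from fit import *
st();f=snap('wrist','w1');st()
v=np.load('dock.npy')
for P in((.105,.092,.053),(.105,-.092,.053),(.105,0,.04),(.155,.128,.01)): print(pose(*v,P),proj('w1',pose(*v,P)))
cv2.imwrite('pics/w1.png',cv2.resize(f,(784,588),interpolation=cv2.INTER_CUBIC))
E
```

```text
t 0.98 pos [0.4389 0.2759 0.1963] yang -1.5 zdir [-0. -0. -1.] F [0.1 0.5 0.4] T [ 0.04 -0.04  0.01] g 42.4 0.0
t 1.03 pos [0.4428 0.2725 0.196 ] yang -2.2 zdir [ 0.001 -0.002 -1.   ] F [ 1.6 -3.8 -0.7] T [-0.14 -0.04  0.02] g 42.3 0.0
[0.43851836 0.27664624 0.053     ] (np.float64(282.4409275823385), np.float64(188.49504484448897))
[0.62218191 0.26552413 0.053     ] (np.float64(448.2363601730257), np.float64(196.03036951809034))
[0.53035013 0.27108519 0.04      ] (np.float64(368.1030732239916), np.float64(189.49481513809286))
[0.4056065  0.32873088 0.01      ] (np.float64(251.8341538697909), np.float64(136.1410749639124))
```

View pics/w1.png

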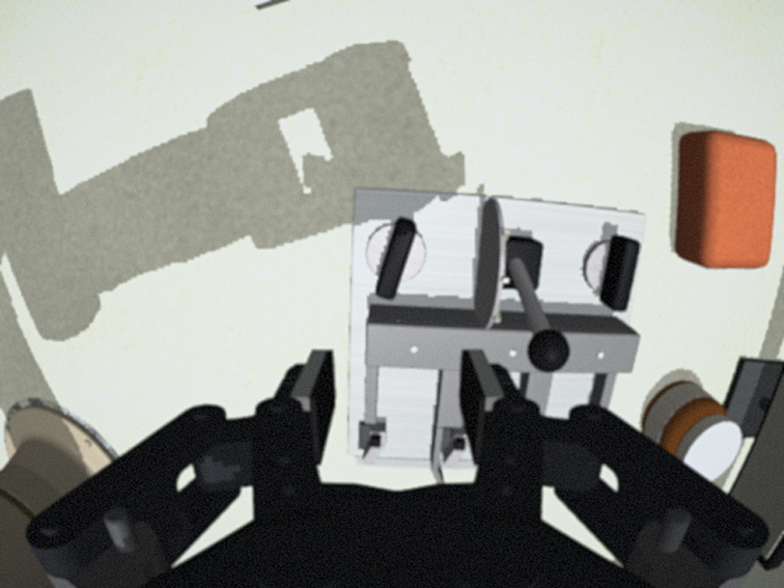

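The wrist view shows bolt0's wing from (407,222) to (387,297), bolt1's from (630,238) to (618,308), and the lever ball at (548,350). Measure the wing angles and let the arm settle.

```bash
python3 - <<'E'
from fit import *
v=np.load('dock.npy')
for a,b in(((409,222),(388,296)),((633,238),(620,308))):
  A=at('w1',a[0]/1.4,a[1]/1.4,.05);B=at('w1',b[0]/1.4,b[1]/1.4,.05)
  d=A-B;print((A+B)/2,np.linalg.norm(d),'ang',np.degrees(np.arctan2(d[1],d[0])))
A=[at('w1',u/1.4,w/1.4,.01)[:2] for u,w in((356,189),(643,213))];d=A[0]-A[1];print(A,np.degrees(np.arctan2(d[1],d[0]))-90)
st()
E
```

```text
[0.44068279 0.27918549 0.05      ] 0.056925239326242744 ang 73.01092250264877
[0.62314208 0.26561551 0.05      ] 0.057808416655232474 ang 83.5607045759623
[array([0.40840066, 0.32990492]), array([0.65839423, 0.31112944])] 85.70492971643083
t 1.03 pos [0.4428 0.2725 0.196 ] yang -2.2 zdir [ 0.001 -0.002 -1.   ] F [ 1.6 -3.8 -0.7] T [-0.14 -0.04  0.02] g 42.3 0.0
```

Emit:
apply_moves --deltas '[[[0,0,-0.059],[0.05,0.02,-0.9],0],[[0,0,-0.059],[0,0,-0.9],0],[[0,0,-0.059],[0,0,-0.9],0],[[0,0,0],[0,0,-0.9],0],[[0,0,0],[0,0,-0.9],0],[[0,0,0],[0,0,-0.9],0],[[0,0,0],[0,0,-0.23],0],[[0,0,0],[0,0,0],0.4],[[0,0,0],[0,0,0],1],[[0,0,0],[0,0,0],1]]'

```text
time: 1.87
position: [0.4404, 0.2782, 0.0291]
tool_rot: [0.804, 0.594, 0.001, 0.0]
wrist_force: [-0.0, -0.1, 0.8]
grip_width: 0.08
grasp_force: 0.0
```

Emit:
apply_moves --deltas '[[[0,0,0],[0,0,0],1],[[0,0,0],[0,0,0],1],[[0,0,-0.05],[0,0,0],1]]'

```text
time: 2.12
position: [0.4398, 0.278, 0.0283]
tool_rot: [0.827, 0.562, 0.001, 0.0]
wrist_force: [0.2, 0.6, -0.0]
grip_width: -0.0
grasp_force: 0.0
```

```bash
python3 -c "
from fit import *
st()"
```

```text
t 2.12 pos [0.4398 0.278  0.0283] yang -21.6 zdir [ 0.001  0.    -1.   ] F [ 0.2  0.6 -0. ] T [-0.02  0.   -0.02] g -0.0 0.0
```

The fingers closed on nothing. Look.

```bash
python3 - <<'E'
from fit import *
f=snap('wrist','w2');g=snap('scene','s2')
print(proj('w2',robot.read_state()['position']))
h=cv2.resize(g[140:260,260:395],(400,356),interpolation=cv2.INTER_CUBIC)
w=cv2.resize(f,(475,356),interpolation=cv2.INTER_AREA)
d=snap('side','d2')
cv2.imwrite('pics/m2.png',cv2.resize(np.hstack([h,w]),(800,325)))
E
```

```text
(np.float64(282.1059569540445), np.float64(239.06305429906809))
```

View pics/m2.png

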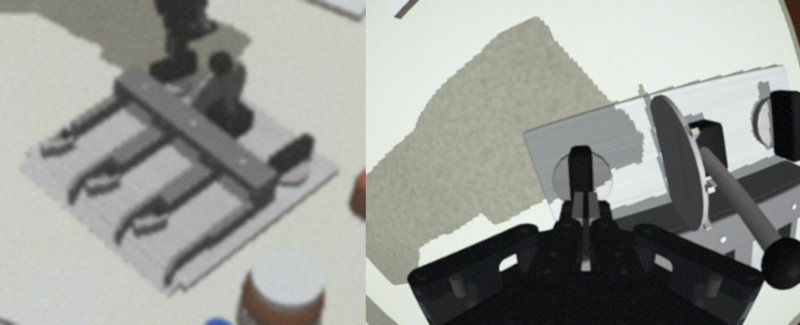

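```bash
python3 - <<'E'
from fit import *
f=np.load('pics/w2.npz')['f']; print(np.load('pics/w2.npz')['mount'].round(3), np.load('pics/w2.npz')['K'])
d=np.load('pics/d2.npz')['f']
a=cv2.resize(f[170:310,210:350],(400,400),interpolation=cv2.INTER_CUBIC)
b=cv2.resize(d[135:215,170:250],(400,400),interpolation=cv2.INTER_CUBIC)
cv2.imwrite('pics/m3.png',cv2.convertScaleAbs(np.hstack([a,b]),alpha=1.7,beta=15))
E
```

```text
[[ 0.001 -0.965 -0.264  0.066]
 [ 1.     0.     0.001  0.001]
 [-0.001 -0.264  0.965 -0.178]
 [ 0.     0.     0.     1.   ]] [[325.1922621    0.         283.45429191]
 [  0.         325.1922621  210.31771114]
 [  0.           0.           1.        ]]
```

View pics/m3.png

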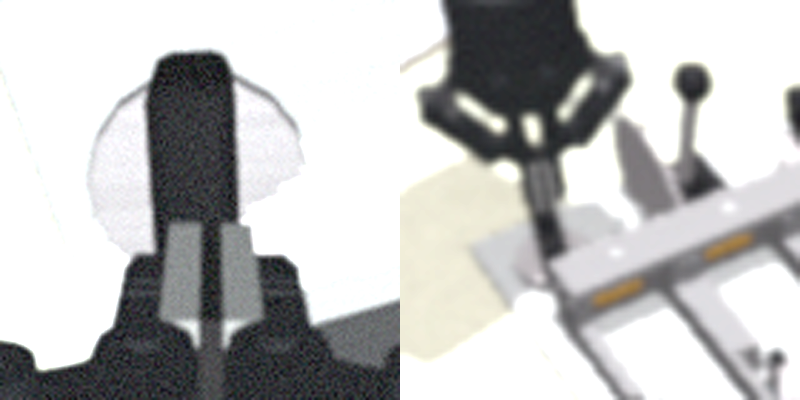

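```bash
python3 - <<'E'
from fit import *
d=np.load('pics/w2.npz');R=Rn.from_quat(d['q']).as_matrix()
c=lambda X:((np.array(proj('w2',X))-[210,170])*2.857).round(0)
for z in(0,-.01,-.019,-.03,-.04,-.05): print('tool z',z,c(d['p']+R@[0,1e-5,z]), 'w8', c(d['p']+R@[0,.008,z]))
p=d['p']
for s in(-.03,0,.03):
  for z in(.021,.053): print('bar',s,z,c([p[0]+s*np.cos(np.radians(68.4)),p[1]+s*np.sin(np.radians(68.4)),z]))
b=pose(*np.load('dock.npy'),(.105,.092,.021));print('disc',b,c(b),'disc meas',at('w2',210+195/2.857,170+172/2.857,.021),'far end',at('w2',210+195/2.857,170+60/2.857,.053))
E
```

```text
tool z 0 [206. 197.] w8 [245. 197.]
tool z -0.01 [206. 215.] w8 [247. 215.]
tool z -0.019 [206. 233.] w8 [249. 233.]
tool z -0.03 [206. 257.] w8 [252. 257.]
tool z -0.04 [206. 282.] w8 [254. 282.]
tool z -0.05 [205. 310.] w8 [257. 309.]
bar -0.03 0.021 [206. 311.]
bar -0.03 0.053 [206. 387.]
bar 0 0.021 [206. 185.]
bar 0 0.053 [206. 245.]
bar 0.03 0.021 [206.  46.]
bar 0.03 0.053 [206.  82.]
disc [0.43851836 0.27664624 0.021     ] [203. 193.] disc meas [0.43867171 0.28162856 0.021     ] far end [0.45050085 0.31007931 0.053     ]
```

```bash
python3 - <<'E'
from fit import *
d=np.load('pics/w2.npz');p=d['p']
for z in(.021,.028,.053,.078): print(z,((np.array(proj('d2',[p[0],p[1],z]))-[170,135])*5+[400,0]).round(0))
for s in(-.03,.03): print(((np.array(proj('d2',[p[0]+s*np.cos(np.radians(68.4)),p[1]+s*np.sin(np.radians(68.4)),.053]))-[170,135])*5+[400,0]).round(0))
w=np.load('pics/w2.npz')['f'];print(w[250:285:2,284].mean(1).round(0), w[262,262:306].mean(1).round(0))
st()
E
```

```text
0.021 [553. 256.]
0.028 [551. 247.]
0.053 [545. 217.]
0.078 [539. 185.]
[552. 249.]
[538. 185.]
[14. 21. 21. 14.  8. 16. 18. 16. 20. 17. 25.  2. 21. 14. 15.  7. 31. 39.] [16. 20. 11. 15. 27. 46. 67. 72. 76. 78. 78. 76. 73. 75. 74. 79. 82. 67.
 41.  6. 25. 13. 18. 13. 17. 44. 69. 70. 75. 79. 79. 78. 76. 78. 76. 77.
 70. 68. 44. 22. 19. 18. 21. 15.]
t 2.27 pos [0.4397 0.2779 0.028 ] yang -21.5 zdir [ 0.001  0.    -1.   ] F [ 0.   0.5 -0.2] T [-0.05  0.03 -0.03] g -0.0 0.0
```

```bash
python3 - <<'E'
from fit import *
d=np.load('pics/w1.npz');R=Rn.from_quat(d['q']).as_matrix()
for x in(.011,-.011):
  for z in(0,-.01,-.02,-.03,-.04): print(x,z,[(np.array(proj('w1',d['p']+R@[x,y,z]))*1.4).round(0).tolist() for y in(-.021,.021)])
E
```

```text
0.011 0 [[345.0, 309.0], [447.0, 309.0]]
0.011 -0.01 [[342.0, 316.0], [449.0, 317.0]]
0.011 -0.02 [[339.0, 325.0], [452.0, 325.0]]
0.011 -0.03 [[335.0, 334.0], [456.0, 334.0]]
0.011 -0.04 [[331.0, 345.0], [459.0, 345.0]]
-0.011 0 [[346.0, 358.0], [445.0, 358.0]]
-0.011 -0.01 [[344.0, 368.0], [447.0, 368.0]]
-0.011 -0.02 [[341.0, 378.0], [450.0, 379.0]]
-0.011 -0.03 [[338.0, 390.0], [453.0, 390.0]]
-0.011 -0.04 [[335.0, 403.0], [456.0, 403.0]]
```

The fingers seem to end about 3 cm above the reported TCP. Test that gently by descending shut onto the bar.

Emit:
apply_moves --deltas '[[[0,0,0],[0,0,-0.07],1],[[0,0,0],[0,0,-0.07],1],[[0,0,0],[0,0,0],1]]'

```text
time: 2.52
position: [0.4392, 0.2777, 0.0229]
tool_rot: [0.827, 0.563, -0.0, -0.0]
wrist_force: [-0.1, 0.1, 0.7]
grip_width: -0.003
grasp_force: 0.0
```

Emit:
apply_moves --deltas '[[[0,0,0],[0,0,-0.07],1],[[0,0,0],[0,0,-0.07],1],[[0,0,0],[0,0,0],1]]'

```text
time: 2.77
position: [0.4392, 0.2777, 0.0186]
tool_rot: [0.827, 0.562, -0.0, -0.0]
wrist_force: [-0.8, 0.6, -0.2]
grip_width: 0.005
grasp_force: 0.0
```

Emit:
apply_moves --deltas '[[[0,0,0],[0,0,-0.07],1],[[0,0,0],[0,0,-0.07],1],[[0,0,0],[0,0,0],1]]'

```text
time: 3.02
position: [0.4399, 0.278, 0.0178]
tool_rot: [0.827, 0.563, 0.001, 0.0]
wrist_force: [-9.8, -6.0, 31.6]
grip_width: -0.0
grasp_force: 16.4
```

```bash
python3 - <<'E'
from fit import *
st();d=snap('side','d3');w=snap('wrist','w3')
a=cv2.resize(w[170:310,210:350],(400,400),interpolation=cv2.INTER_CUBIC)
b=cv2.resize(d[135:215,170:250],(400,400),interpolation=cv2.INTER_CUBIC)
cv2.imwrite('pics/m4.png',cv2.convertScaleAbs(np.hstack([a,b]),alpha=2.5,beta=15))
E
```

```text
t 3.02 pos [0.4399 0.278  0.0178] yang -21.5 zdir [ 0.001  0.    -1.   ] F [-9.8 -6.  31.6] T [-1.01  1.95 -0.02] g -0.0 16.4
```

View pics/m4.png

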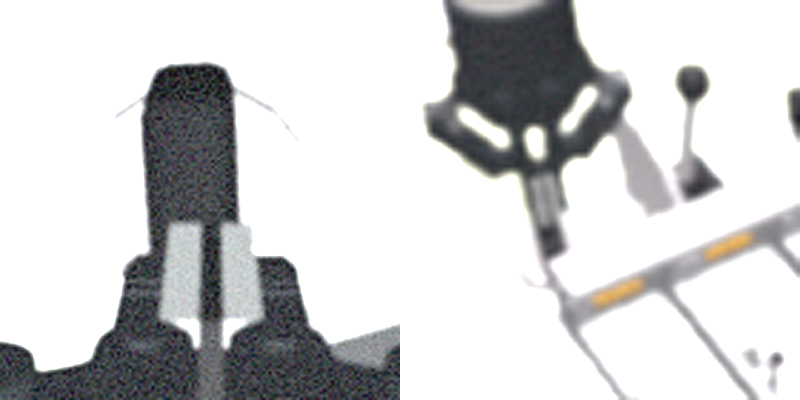

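Contact (32 N) at reported z = 0.018 on the 53 mm bar top, so the fingertips really end about 35 mm above the reported TCP. I'll use that offset from here on. Lift, open, go lower and grip.

Emit:
apply_moves --deltas '[[[0,0,0],[0,0,0.4],0],[[0,0,0.02],[0,0,0],0],[[0,0,0],[0,0,0],0],[[0,0,0],[0,0,0],0],[[0,0,0],[0,0,-0.4],0],[[0,0,0],[0,0,-0.4],0],[[0,0,0],[0,0,-0.4],0],[[0,0,0],[0,0,0],0.4],[[0,0,0],[0,0,0],1],[[0,0,0],[0,0,0],1]]'

```text
time: 3.95
position: [0.4373, 0.2782, -0.0092]
tool_rot: [0.818, 0.575, -0.002, -0.001]
wrist_force: [-8.7, 4.6, -3.7]
grip_width: 0.177
grasp_force: 59.2
```

Emit:
apply_moves --deltas '[[[0,0,0],[0,0,0],1],[[0,0,0],[0,0,0],1]]'

```text
time: 4.12
position: [0.4374, 0.2782, -0.0092]
tool_rot: [0.818, 0.575, -0.002, -0.001]
wrist_force: [-7.9, 3.8, -2.3]
grip_width: 0.178
grasp_force: 59.5
```

```bash
python3 -c "
from fit import *
st()"
```

```text
t 4.12 pos [ 0.4374  0.2782 -0.0092] yang -19.8 zdir [-0.004  0.    -1.   ] F [-7.9  3.8 -2.3] T [0.64 1.04 0.04] g 15.1 59.5
```

Emit:
apply_moves --deltas '[[[0,0,-0.078],[-0.05,0.02,0],1],[[0,0,-0.078],[0,0,0],1],[[0,0,-0.078],[0,0,0],1],[[0,0,-0.078],[0,0,0],1],[[0,0,-0.078],[0,0,0],1],[[0,0,-0.078],[0,0,0],1],[[0,0,-0.078],[0,0,0],1],[[0,0,-0.078],[0,0,0],1],[[0,0,0],[0,0,0],1],[[0,0,0],[0,0,0],1]]'

```text
time: 4.95
position: [0.4363, 0.2791, -0.0092]
tool_rot: [0.993, 0.122, -0.001, -0.001]
wrist_force: [-5.1, 6.3, -3.8]
grip_width: 0.17
grasp_force: 62.4
```

```bash
python3 -c "
from fit import *
st()"
```

```text
t 4.95 pos [ 0.4363  0.2791 -0.0092] yang -76.0 zdir [-0.003  0.001 -1.   ] F [-5.1  6.3 -3.8] T [ 0.89  0.85 -0.08] g 14.5 62.4
```

Emit:
apply_moves --deltas '[[[0,0,-0.05],[0,0,0],1],[[0,0,-0.05],[0,0,0],1],[[0,0,-0.03],[0,0,0],1],[[0,0,0],[0,0,0],1],[[0,0,0],[0,0,0],1]]'

```text
time: 5.37
position: [0.4363, 0.2793, -0.0091]
tool_rot: [1.0, 0.023, -0.001, -0.0]
wrist_force: [-5.6, 8.3, -4.6]
grip_width: 0.172
grasp_force: 72.3
```

```bash
python3 -c "
from fit import *
st()"
```

```text
t 5.37 pos [ 0.4363  0.2793 -0.0091] yang -87.4 zdir [-0.003 -0.    -1.   ] F [-5.6  8.3 -4.6] T [1.31 0.98 1.7 ] g 14.6 72.3
```

Emit:
apply_moves --deltas '[[[0,0,0.02],[0,0,0],0.2],[[0,0,0],[0,0,0],0.1],[[0,0,0],[0,0,0],0.1],[[0,0,0],[0,0,0.5],0.1],[[0,0,0.079],[0,0,0.9],0],[[0,0,0.079],[0,0,0.9],0],[[0,0,0.079],[0,0,0.9],0],[[0,0,0.079],[0,0,0.9],0],[[0,0,0.079],[0,0,0.9],0],[[0,0,0.079],[0.87,-0.06,0],0]]'

```text
time: 6.2
position: [0.4641, 0.278, 0.1471]
tool_rot: [0.916, 0.401, 0.004, 0.0]
wrist_force: [0.5, 0.7, 1.3]
grip_width: 0.499
grasp_force: 0.0
```

Emit:
apply_moves --deltas '[[[0,0,0.079],[0.87,-0.06,0],0],[[0,0,0.079],[0.87,-0.05,0],0],[[0,0,0.079],[0.87,-0.05,0],0],[[0,0,0.079],[0.87,-0.05,0],0],[[0,0,0.079],[0.87,-0.05,0],0],[[0,0,0],[0.87,-0.05,0],0],[[0,0,0],[0,0,0],0],[[0,0,0],[0,0,0],0]]'

```text
time: 6.87
position: [0.6212, 0.2668, 0.1404]
tool_rot: [0.753, 0.658, -0.0, -0.0]
wrist_force: [-0.0, -0.1, -0.6]
grip_width: 0.5
grasp_force: 0.0
```

```bash
python3 - <<'E'
from fit import *
st();f=snap('wrist','w4');v=np.load('dock.npy')
for P in((.105,.092,.053),(.105,-.092,.053),(.155,.128,.01),(.155,-.128,.01)): print((np.array(proj('w4',pose(*v,P)))*1.4).round(0))
cv2.imwrite('pics/w4.png',cv2.convertScaleAbs(cv2.resize(f,(784,588),interpolation=cv2.INTER_CUBIC),alpha=1.4))
E
```

```text
t 6.87 pos [0.6212 0.2668 0.1404] yang -7.7 zdir [-0. -0. -1.] F [-0.  -0.1 -0.6] T [-0.03 -0.03  0.01] g 42.5 0.0
[132. 306.]
[398. 285.]
[113. 232.]
[445. 195.]
```

View pics/w4.png

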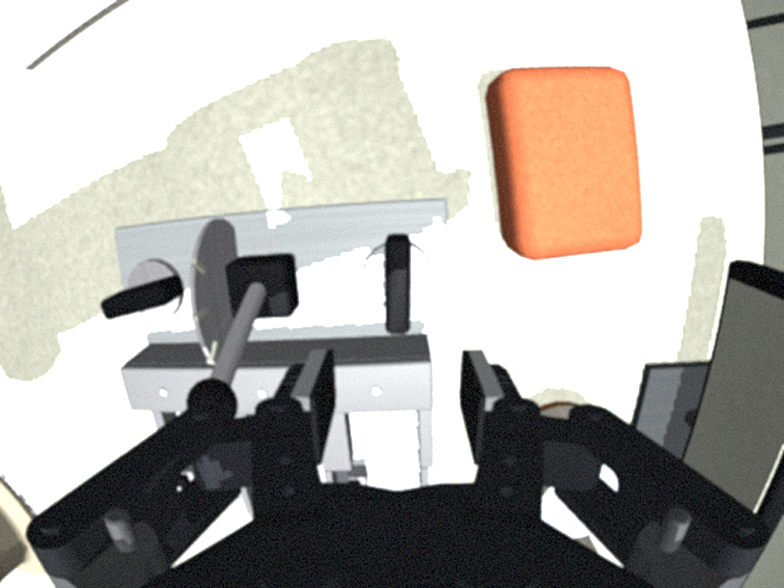

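Wrist view: bolt1's bar is centred at (398,285), upright and in line with the fingers. Bolt0 at (143,297) is turned over to its stop. Now grip bolt1.

Emit:
apply_moves --deltas '[[[0,0,0],[0,0,-0.9],0],[[0,0,0],[0,0,-0.9],0],[[0,0,0],[0,0,-0.9],0],[[0,0,0],[0,0,-0.9],0],[[0,0,0],[0,0,-0.9],0],[[0,0,0],[0,0,-0.5],0],[[0,0,0],[0,0,0],0.5],[[0,0,0],[0,0,0],1],[[0,0,0],[0,0,0],1],[[0,0,0],[0,0,0],1]]'

```text
time: 7.75
position: [0.6213, 0.2676, -0.0078]
tool_rot: [0.753, 0.659, 0.001, 0.001]
wrist_force: [4.4, 1.1, -5.9]
grip_width: 0.171
grasp_force: 61.5
```

```bash
python3 -c "
from fit import *
st()"
```

```text
t 7.75 pos [ 0.6213  0.2676 -0.0078] yang -7.6 zdir [ 0.003  0.001 -1.   ] F [ 4.4  1.1 -5.9] T [ 0.23 -0.38  0.04] g 14.6 61.5
```

Emit:
apply_moves --deltas '[[[0,0,-0.079],[0,0,0],1],[[0,0,-0.079],[0,0,0],1],[[0,0,-0.079],[0,0,0],1],[[0,0,-0.079],[0,0,0],1],[[0,0,-0.079],[0,0,0],1],[[0,0,-0.079],[0,0,0],1],[[0,0,-0.079],[0,0,0],1],[[0,0,-0.079],[0,0,0],1],[[0,0,-0.079],[0,0,0],1],[[0,0,-0.06],[0,0,0],1]]'

```text
time: 8.58
position: [0.6239, 0.2656, -0.0077]
tool_rot: [0.994, 0.11, 0.004, 0.001]
wrist_force: [14.7, -7.1, -11.4]
grip_width: 0.175
grasp_force: 60.8
```

Emit:
apply_moves --deltas '[[[0,0,-0.06],[0,0,0],1],[[0,0,-0.06],[0,0,0],1],[[0,0,0],[0,0,0],1],[[0,0,0],[0,0,0],1]]'

```text
time: 8.92
position: [0.624, 0.2652, -0.0077]
tool_rot: [1.0, 0.02, 0.004, 0.002]
wrist_force: [15.0, -9.4, -11.3]
grip_width: 0.177
grasp_force: 72.5
```

```bash
python3 -c "
from fit import *
st()"
```

```text
t 8.92 pos [ 0.624   0.2652 -0.0077] yang -87.7 zdir [ 0.008 -0.003 -1.   ] F [ 15.   -9.4 -11.3] T [-1.23 -2.45  1.78] g 15.1 72.5
```

Bolt1 is at its stop. Next, straddle the lever ball from above with the fingers half open.

Emit:
apply_moves --deltas '[[[0,0,0.02],[0,0,0],0.2],[[0,0,0],[0,0,0],0.1],[[0,0,0],[0,0,0.2],0.1],[[0,0,0],[0,0,0.9],0.1],[[0,0,0],[0,0,0.95],0],[[0,0,0],[0,0,0.95],0],[[0,0,0],[0,0,0.95],0],[[0,0,-0.03],[0,0,0.95],0],[[0,0,-0.03],[0,0,0.95],0],[[0,0,0],[-0.6,-0.15,0],0]]'

```text
time: 9.75
position: [0.6062, 0.2637, 0.1742]
tool_rot: [1.0, -0.014, 0.006, -0.002]
wrist_force: [0.9, -0.2, -0.1]
grip_width: 0.496
grasp_force: 0.0
```

Emit:
apply_moves --deltas '[[[0,0,0],[-0.82,-0.2,0],0],[[0,0,0],[-0.82,-0.2,0],0],[[0,0,0],[-0.82,-0.22,0],0],[[0,0,0],[0,0,0],0],[[0,0,0],[0,0,0],0]]'

```text
time: 10.17
position: [0.5283, 0.2445, 0.1682]
tool_rot: [1.0, -0.012, 0.001, -0.0]
wrist_force: [-0.1, -0.1, -0.2]
grip_width: 0.5
grasp_force: 0.0
```

```bash
python3 - <<'E'
from fit import *
st();f=snap('wrist','w5');g=snap('side','d5');v=np.load('dock.npy')
for t in(.8,.9,1): print((np.array(proj('w5',pose(*v,(.105-.1*np.sin(t-.6),0,.04+.1*np.cos(t-.6)))))*1.0).round(0))
for y in (.092,-.092): print(proj('w5',pose(*v,(.105,y,.053))))
cv2.imwrite('pics/w5.png',np.hstack([cv2.convertScaleAbs(cv2.resize(f,(480,360)),alpha=1.4),cv2.resize(g[110:230,170:280],(320,360))]))
E
```

```text
t 10.17 pos [0.5283 0.2445 0.1682] yang -91.4 zdir [ 0.002  0.001 -1.   ] F [-0.1 -0.1 -0.2] T [-0.01  0.02 -0.  ] g 42.5 0.0
[272. 224.]
[287. 223.]
[300. 222.]
(np.float64(253.33126646475674), np.float64(283.9883536759128))
(np.float64(256.4481605229683), np.float64(95.17858130699237))
```

View pics/w5.png

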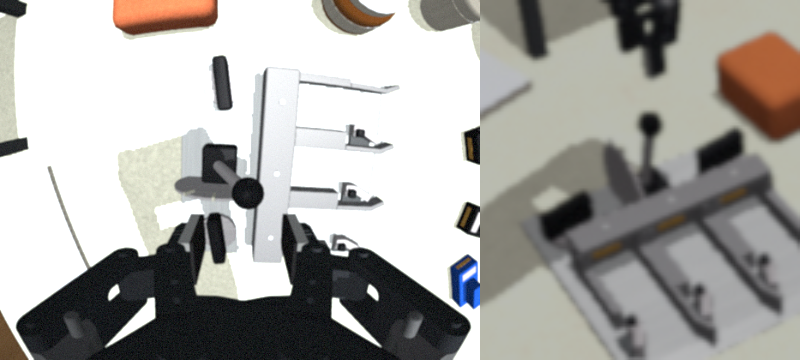

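The ball is at (247,192), as predicted for 0.9 rad, and both wings now lie across. Descend and push the ball to off.

Emit:
apply_moves --deltas '[[[0,0,0],[0,0,-0.75],0],[[0,0,0],[0,0,-0.75],0],[[0,0,0],[0,0,-0.75],0],[[0,0,0],[0,0,-0.7],0],[[0,0,0],[0,0,0],0],[[0,0,0],[0.02,0.5,0],0],[[0,0,0],[0.02,0.5,0],0],[[0,0,0],[0.02,0.5,0],0],[[0,0,0],[0.02,0.5,-0.15],0],[[0,0,0],[0.02,0.5,-0.2],0]]'

```text
time: 11.1
position: [0.5329, 0.3209, 0.0686]
tool_rot: [1.0, -0.012, 0.002, -0.0]
wrist_force: [1.7, -2.4, 3.5]
grip_width: 0.496
grasp_force: 1.6
```

Emit:
apply_moves --deltas '[[[0,0,0],[0.02,0.4,-0.15],0],[[0,0,0],[0.02,0.3,0],0],[[0,0,0],[0,0,0],0],[[0,0,0],[0,0,0],0]]'

```text
time: 11.43
position: [0.5331, 0.3315, 0.0631]
tool_rot: [1.0, -0.013, -0.003, 0.009]
wrist_force: [-8.4, -49.0, 19.9]
grip_width: 0.5
grasp_force: 25.8
```

```bash
python3 -c "
from fit import *
st()"
```

```text
t 11.43 pos [0.5331 0.3315 0.0631] yang -91.4 zdir [-0.005 -0.019 -1.   ] F [ -8.4 -49.   19.9] T [-8.8   1.29 -0.16] g 42.5 25.8
```

The lever is at its off stop (49 N push-back). Back off, lift, and go look at the packs.

Emit:
apply_moves --deltas '[[[0,0,0],[0,-0.3,0],0],[[0,0,0],[0,0,0],0],[[0,0,0],[0,0,0.9],0],[[0,0,0],[0,0,0.9],0],[[0,0,0],[0,0,0.9],0],[[0,0,0],[0,0,0.9],0],[[0,0,0.079],[0,-0.95,0.9],0],[[0,0,0.079],[0,-0.95,0.9],0],[[0,0,0.079],[0,-0.95,0.9],0],[[0,0,0.079],[-0.1,-0.95,0.9],0]]'

```text
time: 12.27
position: [0.5299, 0.2169, 0.2795]
tool_rot: [0.971, 0.237, -0.0, -0.0]
wrist_force: [0.7, 0.4, 0.4]
grip_width: 0.5
grasp_force: 0.0
```

Emit:
apply_moves --deltas '[[[0,0,0.079],[-0.1,-0.95,0],0],[[0,0,0.079],[-0.1,-0.95,0],0],[[0,0,0.079],[-0.1,-0.95,0],0],[[0,0,0.079],[-0.1,-0.95,0],0],[[0,0,0.079],[-0.1,-0.95,0],0],[[0,0,0.079],[-0.1,-0.95,0],0],[[0,0,0.079],[-0.1,-0.95,0],0],[[0,0,0.079],[-0.1,-0.95,0],0],[[0,0,0.03],[-0.1,-0.95,0],0],[[0,0,0],[-0.1,-0.95,0],0]]'

```text
time: 13.1
position: [0.5002, -0.0684, 0.2786]
tool_rot: [0.727, 0.687, 0.0, -0.0]
wrist_force: [-0.0, -0.5, -0.1]
grip_width: 0.495
grasp_force: 0.0
```

Emit:
apply_moves --deltas '[[[0,0,0],[-0.1,-0.95,0],0],[[0,0,0],[-0.1,-0.95,0],0],[[0,0,0],[-0.1,-0.95,0],0],[[0,0,0],[-0.1,-0.95,0],0],[[0,0,0],[0,0,0],0],[[0,0,0],[0,0,0],0],[[0,0,0],[0,0,0],0]]'

```text
time: 13.68
position: [0.4884, -0.1809, 0.2786]
tool_rot: [0.728, 0.686, 0.0, -0.0]
wrist_force: [0.2, 0.4, 0.2]
grip_width: 0.5
grasp_force: 0.0
```

```bash
python3 - <<'E'
from fit import *
st();f=snap('wrist','w6')
cv2.imwrite('pics/w6.png',cv2.convertScaleAbs(cv2.resize(f,(784,588),interpolation=cv2.INTER_CUBIC),alpha=1.4))
E
```

```text
t 13.68 pos [ 0.4884 -0.1809  0.2786] yang -3.4 zdir [-0.     0.001 -1.   ] F [0.2 0.4 0.2] T [ 0.01  0.03 -0.04] g 42.5 0.0
```

View pics/w6.png

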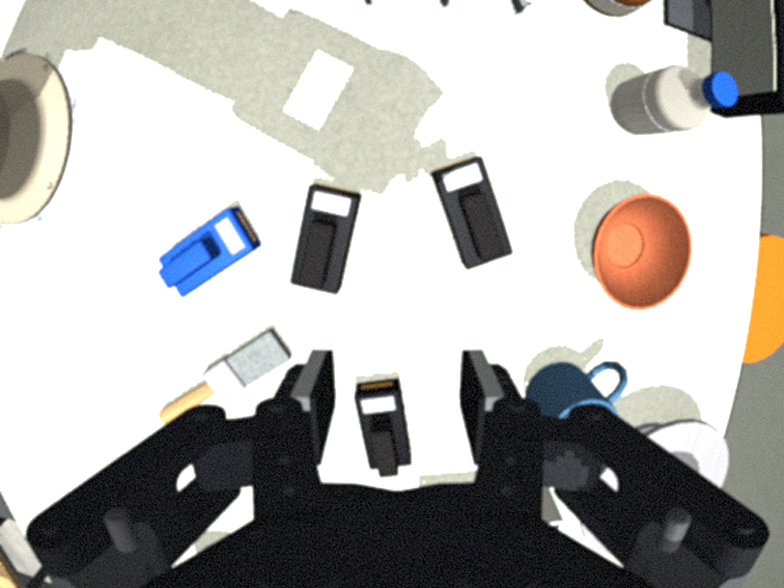

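Wrist view: black packs at (325,238) = A, (472,213) = B and (383,425) = C, all with noses up in the image. The blue one at (212,250) is the look-alike and is left alone. I'll fit the pack poses by silhouette.

```bash
cat > pk.py <<'E'
from fit import *
from scipy.optimize import minimize
def box(x0,x1,w,z0,z1): return [(x,y,z) for x in(x0,x1) for y in(-w,w) for z in(z0,z1)]
PARTS=[box(-.05,.05,.025,0,.034),box(-.04,.02,.011,.034,.064)]
def sil(fn,v,z=0,S=4,sh=(420,560)):
    m=np.zeros((sh[0]*S,sh[1]*S),np.uint8)
    for B in PARTS:
        P=np.array([proj(fn,pose(*v,b)+[0,0,z]) for b in B])
        cv2.fillConvexPoly(m,cv2.convexHull(((P+.5)*S-.5).round().astype(np.int32)),255)
    return cv2.resize(m,sh[::-1],interpolation=cv2.INTER_AREA)/255.
def mask(fn,u,v,th=75,extra=None):
    g=cv2.cvtColor(np.load(f'pics/{fn}.npz')['f'],cv2.COLOR_BGR2GRAY)
    b=(cv2.GaussianBlur(g,(3,3),0)<th).astype(np.uint8)
    c,_=cv2.findContours(b,cv2.RETR_EXTERNAL,cv2.CHAIN_APPROX_NONE)
    best=min(c,key=lambda k:-cv2.pointPolygonTest(k,(u,v),True) if len(k)>40 else 1e9)
    m=np.zeros(g.shape,np.uint8);cv2.drawContours(m,[best],-1,1,-1)
    return m.astype(float),cv2.contourArea(best)
def fitpack(fn,u,v,v0,z=0):
    M,a=mask(fn,u,v)
    f=lambda q:np.abs(sil(fn,[v0[0]+q[0]/1e3,v0[1]+q[1]/1e3,v0[2]+q[2]/100],z)-M).sum()
    r=minimize(f,[0,0,0],method='Nelder-Mead',options=dict(initial_simplex=[[0,0,0],[12,0,0],[0,12,0],[0,0,15]],xatol=.1,fatol=.5,maxiter=150))
    q=r.x;return np.array([v0[0]+q[0]/1e3,v0[1]+q[1]/1e3,v0[2]+q[2]/100]),r.fun,a
E
python3 - <<'E'
from pk import *
for k,c,n,t in(('A',(325,238),(331,190),(318,288)),('B',(472,213),(460,165),(490,262)),('C',(383,425),(378,385),(388,470))):
  s=lambda p:at('w6',p[0]/1.4,p[1]/1.4,.034)
  d=s(n)-s(t);x=s(c)
  r=fitpack('w6',c[0]/1.4,c[1]/1.4,[x[0],x[1],np.arctan2(d[1],d[0])])
  print(k,r[0].round(4),np.degrees(r[0][2]).round(1),r[1:])
E
```

```text
A [ 0.4199 -0.173   1.238 ] 70.9 (np.float64(360.45882352941175), 2456.5)
B [ 0.5623 -0.1555  1.8992] 108.8 (np.float64(343.39607843137253), 2505.0)
C [ 0.4626 -0.3861  1.5988] 91.6 (np.float64(295.7647058823529), 1881.5)
```

```bash
python3 - <<'E'
from pk import *
g=cv2.cvtColor(np.load('pics/w6.npz')['f'],cv2.COLOR_BGR2GRAY)
print(g[170,200:270:2]); print(g[120:220:3,232])
for v,c in(((.4199,-.173,1.238),(232,170)),((.5623,-.1555,1.8992),(337,152))):
  M,_=mask('w6',*c);S=sil('w6',v)
  for n,X in(('M',M),('S',S>.5)):
    c,_=cv2.findContours(X.astype(np.uint8),cv2.RETR_EXTERNAL,cv2.CHAIN_APPROX_SIMPLE)
    print(n,X.sum(),cv2.minAreaRect(c[0]),cv2.boundingRect(c[0]))
E
```

```text
[227 227 228 227 229 232 182  45  48  44  29  45  42  31  38  43  37  43
  26  15  49  50  47  48  39  72 205 231 228 226 228 227 228 226 229]
[143 173 220 150 109  32 166 223 221 221 186  35  25  10  41  42  44  40
  43  39  37  37  39  25  16  16  26  45  47  70 228 228 226 227]
M 2558.0 ((231.66470336914062, 169.75881958007812), (36.11891555786133, 72.3462905883789), 12.52880859375) (209, 132, 48, 77)
S 2933 ((232.1097412109375, 170.2460174560547), (39.37782287597656, 75.89485931396484), 14.620874404907227) (205, 130, 56, 82)
M 2605.0 ((336.5000305175781, 151.5), (72.73237609863281, 36.68241500854492), 71.56504821777344) (308, 113, 57, 78)
S 2952 ((337.0335388183594, 151.51475524902344), (75.75126647949219, 39.765533447265625), 68.74949645996094) (305, 110, 63, 84)
```

The predicted silhouettes are about 8% too large, which fits a camera roughly 35 mm higher than reported. So the reported height itself may be low. Fit that offset.

```bash
python3 - <<'E'
import pk
from pk import *
for dz in(.02,.035,.05):
  d=dict(np.load('pics/w6.npz'));d['p']=d['p']+[0,0,dz];np.savez('pics/w6z.npz',**d)
  for k,c,n,t in(('A',(325,238),(331,190),(318,288)),('B',(472,213),(460,165),(490,262))):
    s=lambda p:at('w6z',p[0]/1.4,p[1]/1.4,.034)
    dd=s(n)-s(t);x=s(c)
    r=fitpack('w6z',c[0]/1.4,c[1]/1.4,[x[0],x[1],np.arctan2(dd[1],dd[0])])
    print(dz,k,r[0].round(4),np.degrees(r[0][2]).round(1),r[1:])
# dock features, vary dz
obs={'w4':[((.155,.128,.01),(118,228)),((.155,-.128,.01),(445,200)),((.105,-.092,.053),(398,285))],'w1':[((.155,.128,.01),(356,188)),((.155,-.128,.01),(643,213))]}
for dz in(0,.02,.035,.05):
  o=[]
  for fn in('w4',):
    d=dict(np.load(f'pics/{fn}.npz'));d['p']=d['p']+[0,0,dz];np.savez(f'pics/{fn}z.npz',**d)
    o+=[(fn+'z',P,np.array(uv)/1.4) for P,uv in obs[fn]]
  v,r=fit(o,np.load('dock.npy'));print(dz,v.round(4),r.round(1).tolist())
E
```

```text
0.02 A [ 0.416  -0.1753  1.2732] 72.9 (np.float64(142.4392156862745), 2456.5)
0.02 B [ 0.5659 -0.1571  1.8654] 106.9 (np.float64(136.78823529411764), 2505.0)
0.035 A [ 0.4133 -0.1765  1.2755] 73.1 (np.float64(115.30980392156863), 2456.5)
0.035 B [ 0.5683 -0.1579  1.8692] 107.1 (np.float64(131.9019607843137), 2505.0)
0.05 A [ 0.4115 -0.1769  1.2797] 73.3 (np.float64(178.71372549019605), 2456.5)
0.05 B [ 0.5704 -0.1577  1.867 ] 107.0 (np.float64(206.11764705882354), 2505.0)
0 [0.5221 0.1669 1.4917] [[-3.6, 0.0], [1.2, -1.8], [-0.1, 1.8]]
0.02 [0.5215 0.1639 1.4894] [[6.2, -0.1], [-0.8, 0.3], [-0.1, -0.3]]
0.035 [0.5213 0.1616 1.4881] [[13.1, -0.0], [-1.9, 1.8], [0.1, -1.7]]
0.05 [0.5209 0.1593 1.4861] [[19.5, -0.0], [-3.1, 3.2], [0.2, -2.8]]
```

```bash
python3 - <<'E'
from pk import *
for k,v0,sc,sd in(('A',(.42,-.175,1.27),(300,347),(400,402)),('B',(.564,-.158,1.87),(356,385),(455,356)),('C',(.463,-.386,1.6),(228,430),(500,475))):
  for fn,c in(('s0',sc),('d0',sd)):
    r=fitpack(fn,c[0]/1.4,c[1]/1.4,v0);M,_=mask(fn,c[0]/1.4,c[1]/1.4)
    print(k,fn,r[0].round(4),r[1],M.sum(),sil(fn,r[0]).sum())
  for th in(75,130):
    w={'A':(325,238),'B':(472,213),'C':(383,425)}[k];M,_=mask('w6',w[0]/1.4,w[1]/1.4,th);print(th,M.sum())
E
```

```text
A s0 [ 0.4144 -0.1718  1.2192] 269.26666666666665 590.0 858.8901960784315
A d0 [ 0.4215 -0.1682  1.219 ] 190.09803921568627 732.0 917.964705882353
75 2558.0
130 2778.0
B s0 [ 0.5619 -0.1519  1.9291] 237.45098039215685 587.0 821.6980392156862
B d0 [ 0.5643 -0.1531  1.7654] 238.50196078431372 726.0 962.9960784313726
75 2605.0
130 2830.0
C s0 [ 0.4585 -0.3828  1.7173] 298.8941176470588 725.0 1023.8941176470588
C d0 [ 0.4642 -0.3815  1.5847] 321.6745098039216 960.0 1279.9176470588236
75 1972.0
130 2152.0
```

```bash
sed -i 's/th=75/th=130/' pk.py; python3 - <<'E'
from pk import *
np.save('dock.npy',[.5215,.1673,1.4955])
for k,c,v0 in(('A',(325,238),(.419,-.174,1.26)),('B',(472,213),(.563,-.156,1.88)),('C',(383,425),(.463,-.386,1.6))):
  r=fitpack('w6',c[0]/1.4,c[1]/1.4,v0);x=r[0];g=pose(*x,(-.010,0,0))
  print(k,x.round(4),'head',np.degrees(x[2]).round(1),r[1],'grip',g.round(4),'yang',np.degrees(x[2]).round(1)-90)
E
```

```text
A [ 0.4197 -0.1719  1.2766] head 73.1 157.05490196078432 grip [ 0.4168 -0.1815  0.    ] yang -16.900000000000006
B [ 0.5627 -0.1546  1.8712] head 107.2 135.06666666666666 grip [ 0.5657 -0.1641  0.    ] yang 17.200000000000003
C [ 0.4625 -0.3844  1.6353] head 93.7 152.24705882352941 grip [ 0.4632 -0.3944  0.    ] yang 3.700000000000003
```

Going for pack A with bay 2 in mind.

Emit:
apply_moves --deltas '[[[0,0,-0.05],[-0.8,0,-0.9],-0.2],[[0,0,-0.05],[-0.8,0,-0.9],-0.2],[[0,0,-0.05],[-0.79,-0.02,-0.9],-0.2],[[0,0,0],[0,0,-0.9],-0.2],[[0,0,0],[0,0,-0.9],-0.2],[[0,0,0],[0,0,-0.9],-0.2],[[0,0,0],[0,0,-0.9],-0.2],[[0,0,0],[0,0,0],-0.2],[[0,0,0],[0,0,0],-0.2]]'

```text
time: 14.48
position: [0.4164, -0.1814, 0.09]
tool_rot: [0.803, 0.596, -0.0, -0.001]
wrist_force: [0.3, -0.7, -0.2]
grip_width: 0.603
grasp_force: 0.0
```

```bash
python3 - <<'E'
from pk import *
st();snap('wrist','w7')
v0=(.4197,-.1719,1.2766);u=proj('w7',pose(*v0,(0,0,.03)));print(u)
r=fitpack('w7',*u,v0);x=r[0];g=pose(*x,(-.010,0,0));print(x.round(4),'head',np.degrees(x[2]).round(1),r[1:],'grip',g.round(4))
E
```

```text
t 14.48 pos [ 0.4164 -0.1814  0.09  ] yang -16.8 zdir [-0.001  0.001 -1.   ] F [ 0.3 -0.7 -0.2] T [0.   0.02 0.01] g 51.2 0.0
(np.float64(283.12358717324656), np.float64(198.66804835367884))
[ 0.4191 -0.1725  1.2704] head 72.8 (np.float64(311.0745098039216), 8406.5) grip [ 0.4161 -0.182   0.    ]
```

Emit:
apply_moves --deltas '[[[0,0,0],[0,0,-0.8],-0.2],[[0,0,0],[0,0,-0.8],-0.2],[[0,0,0],[0,0,-0.8],-0.2],[[0,0,0],[0,0,-0.45],-0.2],[[0,0,0],[0,0,0],0.2],[[0,0,0],[0,0,0],1],[[0,0,0],[0,0,0],1],[[0,0,0],[0,0,0],1],[[0,0,0],[0,0,0],1]]' --grip_force 70

```text
time: 15.28
position: [0.4171, -0.1829, 0.006]
tool_rot: [0.803, 0.596, 0.0, 0.001]
wrist_force: [-3.1, 1.1, 8.1]
grip_width: 0.242
grasp_force: 74.3
```

```bash
python3 -c "
from fit import *
st()"
```

```text
t 15.28 pos [ 0.4171 -0.1829  0.006 ] yang -16.9 zdir [ 0.002 -0.002 -1.   ] F [-3.1  1.1  8.1] T [0.25 0.36 0.02] g 20.6 74.3
```

Pack A is gripped (20.6 mm). Lift and carry it to the mouth of bay 2.

Emit:
apply_moves --deltas '[[[0,0,0],[0,0,0.4],1],[[0,0,0],[0,0,0.5],1],[[0,0,0],[0,0.3,0.5],1],[[0,0,0.02],[0.1,0.8,0],1],[[0,0,0.03],[0.1,0.9,0],1],[[0,0,0.03],[0.1,0.9,0],1],[[0,0,0.03],[0.1,0.9,0],1],[[0,0,0.03],[0.1,0.9,0],1],[[0,0,0],[0,0.9,0],1],[[0,0,0],[0,0,0],1]]'

```text
time: 16.12
position: [0.4307, -0.0107, 0.0467]
tool_rot: [0.732, 0.681, 0.0, -0.001]
wrist_force: [-0.3, 0.7, -5.6]
grip_width: 0.243
grasp_force: 72.3
```

Emit:
apply_moves --deltas '[[[0,0,0],[0,0,0],1],[[0,0,0],[0,0,0],1]]'

```text
time: 16.28
position: [0.4316, -0.0146, 0.0468]
tool_rot: [0.733, 0.68, 0.0, 0.0]
wrist_force: [0.6, -0.4, -4.9]
grip_width: 0.238
grasp_force: 72.3
```

```bash
python3 - <<'E'
from fit import *
st();f=snap('wrist','w8');v=np.load('dock.npy')
# predicted features overlay: hood front top edge, wall tops, catch
g=cv2.convertScaleAbs(cv2.resize(f,(784,588),interpolation=cv2.INTER_CUBIC),alpha=1.3)
for a,b in [((-.05,.1015,.034),(.025,.1015,.034)),((-.11,.0485,.034),(.025,.0485,.034)),((-.11,-.0265,.034),(.025,-.0265,.034)),((.155,-.128,.01),(.155,.128,.01)),((.025,-.1,.061),(.025,.1,.061)),((-.113,-.128,0),(-.113,.128,0))]:
  P=[tuple(int(k*1.4+.5) for k in proj('w8',pose(*v,X))) for X in(a,b)];cv2.line(g,*P,(0,0,255),1)
cv2.imwrite('pics/w8.png',g)
E
```

```text
t 16.28 pos [ 0.4316 -0.0146  0.0468] yang -4.3 zdir [ 0.001 -0.    -1.   ] F [ 0.6 -0.4 -4.9] T [-0.05 -0.02  0.01] g 20.2 72.3
```

View pics/w8.png

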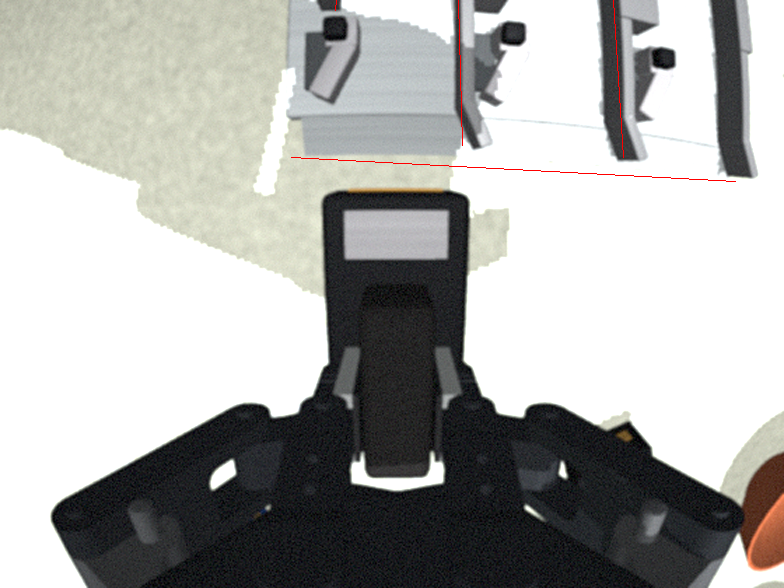

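The fitted dock lines agree with the wall tops at (460,90) and (618,150) to about 1 mm, and the pack sits centred in the fingers with its nose forward. Lower it and slide in.

Emit:
apply_moves --deltas '[[[0,0,0],[0.03,0,-0.5],1],[[0,0,0],[0,0,-0.43],1],[[0,0,0],[0,0,0],1],[[0,0,0],[0.03,0.4,0],1],[[0,0,0],[0.03,0.4,0],1],[[0,0,0],[0.03,0.4,0],1],[[0,0,0],[0.03,0.4,0],1],[[0,0,0],[0.03,0.4,0],1],[[0,0,0],[0,0,0],1]]'

```text
time: 17.08
position: [0.438, 0.046, 0.0195]
tool_rot: [0.733, 0.68, 0.001, 0.001]
wrist_force: [1.5, 1.8, -5.0]
grip_width: 0.242
grasp_force: 72.3
```

```bash
cat >> fit.py <<'E'
def sd():
    st();v=np.load('dock.npy');s=robot.read_state();d=s['position'][:2]-v[:2];c,n=np.cos(v[2]),np.sin(v[2]);F=s['wrist_force']
    print('dock x,y',round(c*d[0]+n*d[1],4),round(-n*d[0]+c*d[1],4),'Fdock',round(c*F[0]+n*F[1],1),round(-n*F[0]+c*F[1],1))
E
python3 -c "
from fit import *
sd()"
```

```text
t 17.08 pos [0.438  0.046  0.0195] yang -4.3 zdir [ 0.003 -0.    -1.   ] F [ 1.5  1.8 -5. ] T [ 0.27 -0.59 -0.17] g 20.6 72.3
dock x,y -0.1272 0.0741 Fdock 1.9 -1.4
```

Emit:
apply_moves --deltas '[[[0,0,0],[0.03,0.4,0],1],[[0,0,0],[0.03,0.4,0],1],[[0,0,0],[0.03,0.4,0],1],[[0,0,0],[0.03,0.4,0],1],[[0,0,0],[0.03,0.4,0],1],[[0,0,0],[0,0,0],1]]'

```text
time: 17.58
position: [0.4424, 0.1061, 0.0192]
tool_rot: [0.733, 0.68, 0.001, 0.001]
wrist_force: [4.1, 3.4, -5.5]
grip_width: 0.241
grasp_force: 72.1
```

```bash
python3 -c "
from fit import *
sd()"
```

```text
t 17.58 pos [0.4424 0.1061 0.0192] yang -4.3 zdir [ 0.002  0.001 -1.   ] F [ 4.1  3.4 -5.5] T [ 0.77 -0.77 -0.13] g 20.5 72.1
dock x,y -0.067 0.0743 Fdock 3.7 -3.8
```

Emit:
apply_moves --deltas '[[[0,0,0],[0.03,0.4,0],1],[[0,0,0],[0.03,0.4,0],1],[[0,0,0],[0.03,0.4,-0.04],1],[[0,0,0],[0.03,0.4,-0.04],1],[[0,0,0],[0.02,0.2,0],1],[[0,0,0],[0,0,0],1]]'

```text
time: 18.08
position: [0.4465, 0.1595, 0.0167]
tool_rot: [0.733, 0.68, 0.001, 0.001]
wrist_force: [3.9, 2.2, -3.8]
grip_width: 0.24
grasp_force: 72.4
```

```bash
python3 -c "
from fit import *
sd()"
```

```text
t 18.08 pos [0.4465 0.1595 0.0167] yang -4.3 zdir [ 0.002  0.    -1.   ] F [ 3.9  2.2 -3.8] T [ 0.31 -0.72  0.06] g 20.4 72.4
dock x,y -0.0134 0.0742 Fdock 2.5 -3.7
```

Now small pushes until the stop pushes back.

Emit:
apply_moves --deltas '[[[0,0,0],[0,0.08,0],1],[[0,0,0],[0,0.08,0],1],[[0,0,0],[0,0.08,0],1],[[0,0,0],[0,0,0],1]]'

```text
time: 18.42
position: [0.4455, 0.1644, 0.0166]
tool_rot: [0.733, 0.68, -0.001, 0.001]
wrist_force: [-0.5, -19.0, 3.5]
grip_width: 0.242
grasp_force: 73.2
```

```bash
python3 -c "
from fit import *
sd()"
```

```text
t 18.42 pos [0.4455 0.1644 0.0166] yang -4.3 zdir [-0.001 -0.004 -1.   ] F [ -0.5 -19.    3.5] T [-2.78 -0.07 -0.39] g 20.6 73.2
dock x,y -0.0086 0.0756 Fdock -19.0 -0.9
```

Emit:
apply_moves --deltas '[[[0,0,0],[0,-0.12,0],1],[[0,0,0],[0,-0.12,0],1],[[0,0,0],[0,-0.05,0],1],[[0,0,0],[0,0,0],1]]'

```text
time: 18.75
position: [0.4457, 0.1602, 0.0167]
tool_rot: [0.734, 0.679, 0.002, -0.002]
wrist_force: [1.5, 17.5, -0.5]
grip_width: 0.243
grasp_force: 72.7
```

```bash
python3 -c "
from fit import *
sd()"
```

```text
t 18.75 pos [0.4457 0.1602 0.0167] yang -4.5 zdir [ 0.001  0.006 -1.   ] F [ 1.5 17.5 -0.5] T [ 3.23 -0.33 -0.37] g 20.7 72.7
dock x,y -0.0127 0.0751 Fdock 17.5 -0.2
```

The catch holds against a 17 N pull. Release and go to pack B.

Emit:
apply_moves --deltas '[[[0,0,0],[0,0.08,0],1],[[0,0,0],[0,0,0],0],[[0,0,0],[0,0,0],0],[[0,0,0],[0,0,0],-0.2],[[0,0,0],[0,0,0.9],-0.2],[[0,0,0],[0,0,0.9],-0.2],[[0,0,0],[0,0,0.9],-0.2],[[0,0,0.02],[0,-0.5,0.9],-0.2],[[0,0,0.02],[0.36,-0.9,0],-0.2],[[0,0,0.02],[0.36,-0.9,0],-0.2]]'

```text
time: 19.58
position: [0.4678, 0.0908, 0.1259]
tool_rot: [0.699, 0.715, 0.001, 0.001]
wrist_force: [0.3, 0.5, -0.6]
grip_width: 0.6
grasp_force: 0.0
```

Emit:
apply_moves --deltas '[[[0,0,0.02],[0.36,-0.9,0],-0.2],[[0,0,0.02],[0.36,-0.9,0],-0.2],[[0,0,0.02],[0.36,-0.9,0],-0.2],[[0,0,0.02],[0.36,-0.9,0],-0.2],[[0,0,0.02],[0.36,-0.9,0],-0.2],[[0,0,0.02],[0.36,-0.9,0],-0.2],[[0,0,0.02],[0.36,-0.9,0],-0.2],[[0,0,0.02],[0.36,-0.9,0],-0.2],[[0,0,0.02],[0.36,-0.9,0],-0.2],[[0,0,0.02],[0,0,0],-0.2]]'

```text
time: 20.42
position: [0.565, -0.1562, 0.1238]
tool_rot: [0.581, 0.814, -0.0, 0.001]
wrist_force: [0.2, -0.3, -0.3]
grip_width: 0.604
grasp_force: 0.0
```

Emit:
apply_moves --deltas '[[[0,0,0],[0,0,0],-0.2],[[0,0,0],[0,0,0],-0.2]]'

```text
time: 20.58
position: [0.5639, -0.1514, 0.124]
tool_rot: [0.58, 0.814, 0.0, -0.0]
wrist_force: [-0.7, 0.6, -0.6]
grip_width: 0.6
grasp_force: 0.0
```

```bash
cat >> pk.py <<'E'
def look(fn,v0):
    st();snap('wrist',fn);u=proj(fn,pose(*v0,(0,0,.03)));M,a=mask(fn,*u);m=np.argwhere(M>0).mean(0)
    r=fitpack(fn,*u,v0);x=r[0];g=pose(*x,(-.010,0,0))
    print('pred',np.round(u),'mask cen',m[::-1].round(),x.round(4),'head',np.degrees(x[2]).round(1),r[1:],'grip',g.round(4))
E
python3 -c "
from pk import *
look('w9',(.5627,-.1546,1.8712))"
```

```text
t 20.58 pos [ 0.5639 -0.1514  0.124 ] yang 19.0 zdir [-0.001  0.    -1.   ] F [-0.7  0.6 -0.6] T [-0.01 -0.03 -0.02] g 51.0 0.0
pred [281. 204.] mask cen [280. 201.] [ 0.5623 -0.1546  1.861 ] head 106.6 (np.float64(209.23137254901962), 6482.0) grip [ 0.5652 -0.1642  0.    ]
```

Emit:
apply_moves --deltas '[[[0,0,-0.027],[0.04,-0.43,-0.7],-0.2],[[0,0,0],[0,0,-0.8],-0.2],[[0,0,0],[0,0,-0.8],-0.2],[[0,0,0],[0,0,-0.8],-0.2],[[0,0,0],[0,0,-0.8],-0.2],[[0,0,0],[0,0,0],0.2],[[0,0,0],[0,0,0],1],[[0,0,0],[0,0,0],1],[[0,0,0],[0,0,0],1],[[0,0,0],[0,0,0],1]]'

```text
time: 21.47
position: [0.566, -0.1645, 0.0083]
tool_rot: [0.597, 0.802, 0.0, 0.001]
wrist_force: [-1.2, 0.1, 0.6]
grip_width: 0.243
grasp_force: 73.6
```

```bash
python3 -c "
from fit import *
sd()"
```

```text
t 21.47 pos [ 0.566  -0.1645  0.0083] yang 16.7 zdir [ 0.002 -0.001 -1.   ] F [-1.2  0.1  0.6] T [0.18 0.12 0.02] g 20.6 73.6
dock x,y -0.3275 -0.0693 Fdock -0.0 1.2
```

Emit:
apply_moves --deltas '[[[0,0,0],[0,0,0.4],1],[[0,0,0],[0,0,0.5],1],[[0,0,-0.03],[0.05,0.3,0.5],1],[[0,0,-0.04],[0.1,0.8,0],1],[[0,0,-0.04],[0.1,0.9,0],1],[[0,0,-0.04],[0.1,0.9,0],1],[[0,0,-0.04],[0.1,0.9,0],1],[[0,0,-0.043],[0.1,0.9,0],1],[[0,0,0],[0,0,0],1],[[0,0,0],[0,0,0],1]]'

```text
time: 22.3
position: [0.5821, -0.0223, 0.0501]
tool_rot: [0.732, 0.681, 0.0, 0.0]
wrist_force: [0.6, -0.0, -4.1]
grip_width: 0.237
grasp_force: 72.9
```

```bash
python3 -c "
from fit import *
sd()"
```

```text
t 22.3 pos [ 0.5821 -0.0223  0.0501] yang -4.1 zdir [ 0.001 -0.    -1.   ] F [ 0.6 -0.  -4.1] T [-0.07 -0.01  0.04] g 20.2 72.9
dock x,y -0.1845 -0.0747 Fdock -0.0 -0.6
```

Emit:
apply_moves --deltas '[[[0,0,-0.002],[0,0,-0.5],1],[[0,0,0],[0,0,-0.45],1],[[0,0,0],[0,0,0],1],[[0,0,0],[0.03,0.4,0],1],[[0,0,0],[0.03,0.4,0],1],[[0,0,0],[0.03,0.4,0],1],[[0,0,0],[0.03,0.4,0],1],[[0,0,0],[0.03,0.4,0],1],[[0,0,0],[0,0,0],1]]'

```text
time: 23.05
position: [0.5875, 0.0391, 0.0215]
tool_rot: [0.734, 0.68, 0.001, 0.001]
wrist_force: [2.8, 4.7, -4.8]
grip_width: 0.238
grasp_force: 72.9
```

```bash
python3 -c "
from fit import *
sd()"
```

```text
t 23.05 pos [0.5875 0.0391 0.0215] yang -4.4 zdir [ 0.003  0.001 -1.   ] F [ 2.8  4.7 -4.8] T [ 0.77 -0.69 -0.27] g 20.2 72.9
dock x,y -0.1228 -0.0755 Fdock 4.9 -2.4
```

Emit:
apply_moves --deltas '[[[0,0,0],[0.03,0.4,0],1],[[0,0,0],[0.03,0.4,0],1],[[0,0,0],[0.03,0.4,0],1],[[0,0,0],[0.03,0.4,0],1],[[0,0,0],[0.03,0.4,0],1],[[0,0,0],[0,0,0],1]]'

```text
time: 23.55
position: [0.5919, 0.0986, 0.0212]
tool_rot: [0.734, 0.68, 0.001, 0.001]
wrist_force: [5.9, 3.1, -4.2]
grip_width: 0.239
grasp_force: 72.9
```

```bash
python3 -c "
from fit import *
sd()"
```

```text
t 23.55 pos [0.5919 0.0986 0.0212] yang -4.4 zdir [ 0.003  0.001 -1.   ] F [ 5.9  3.1 -4.2] T [ 0.51 -1.04 -0.11] g 20.3 72.9
dock x,y -0.0633 -0.0754 Fdock 3.6 -5.6
```

Emit:
apply_moves --deltas '[[[0,0,0],[0.03,0.4,0],1],[[0,0,0],[0.03,0.4,0],1],[[0,0,0],[0.03,0.4,-0.04],1],[[0,0,0],[0.03,0.3,-0.04],1],[[0,0,0],[0.01,0.15,0],1],[[0,0,0],[0,0.08,0],1],[[0,0,0],[0,0.08,0],1],[[0,0,0],[0,0,0],1]]'

```text
time: 24.22
position: [0.5947, 0.1511, 0.0183]
tool_rot: [0.734, 0.679, -0.0, -0.0]
wrist_force: [0.7, 0.1, -2.4]
grip_width: 0.242
grasp_force: 73.2
```

```bash
python3 -c "
from fit import *
sd()"
```

```text
t 24.22 pos [0.5947 0.1511 0.0183] yang -4.5 zdir [-0.  0. -1.] F [ 0.7  0.1 -2.4] T [ 0.06 -0.32  0.02] g 20.6 73.2
dock x,y -0.0106 -0.0742 Fdock 0.2 -0.7
```

Emit:
apply_moves --deltas '[[[0,0,0],[0,0.08,0],1],[[0,0,0],[0,0.08,0],1],[[0,0,0],[0,0,0],1]]'

```text
time: 24.47
position: [0.5946, 0.1527, 0.0187]
tool_rot: [0.734, 0.679, -0.002, 0.001]
wrist_force: [-2.1, -17.1, 2.5]
grip_width: 0.24
grasp_force: 73.7
```

Emit:
apply_moves --deltas '[[[0,0,0],[0,-0.12,0],1],[[0,0,0],[0,-0.12,0],1],[[0,0,0],[0,-0.05,0],1],[[0,0,0],[0,0,0],1]]'

```text
time: 24.8
position: [0.5948, 0.1493, 0.0187]
tool_rot: [0.735, 0.679, 0.002, -0.001]
wrist_force: [0.8, 11.1, -0.1]
grip_width: 0.24
grasp_force: 73.5
```

```bash
python3 -c "
from fit import *
sd()"
```

```text
t 24.8 pos [0.5948 0.1493 0.0187] yang -4.5 zdir [ 0.001  0.005 -1.   ] F [ 0.8 11.1 -0.1] T [ 1.95 -0.07 -0.25] g 20.4 73.5
dock x,y -0.0125 -0.0744 Fdock 11.2 0.0
```

The catch in bay 0 holds too. Release and head for pack C.

Emit:
apply_moves --deltas '[[[0,0,0],[0,0.07,0],1],[[0,0,0],[0,0,0],0],[[0,0,0],[0,0,0],0],[[0,0,0],[0,0,0],-0.2],[[0,0,0],[0,0,0.9],-0.2],[[0,0,0],[0,0,0.9],-0.2],[[0,0,0],[0,0,0.9],-0.2],[[0,0,0.01],[-0.1,-0.5,0.9],-0.2],[[0,0,0.01],[-0.25,-0.95,0],-0.2],[[0,0,0.01],[-0.25,-0.95,0],-0.2]]'

```text
time: 25.63
position: [0.5773, 0.0766, 0.128]
tool_rot: [0.717, 0.697, 0.001, 0.001]
wrist_force: [0.5, 0.4, -0.1]
grip_width: 0.603
grasp_force: 0.0
```

Emit:
apply_moves --deltas '[[[0,0,0.01],[-0.25,-0.95,0],-0.2],[[0,0,0.01],[-0.25,-0.95,0],-0.2],[[0,0,0.01],[-0.25,-0.95,0],-0.2],[[0,0,0.01],[-0.25,-0.95,0],-0.2],[[0,0,0.01],[-0.25,-0.95,0],-0.2],[[0,0,0.01],[-0.25,-0.95,0],-0.2],[[0,0,0],[-0.25,-0.95,0],-0.2],[[0,0,0],[-0.25,-0.95,0],-0.2],[[0,0,0],[-0.25,-0.95,0],-0.2],[[0,0,0],[-0.25,-0.95,0],-0.2]]'

```text
time: 26.47
position: [0.5012, -0.2094, 0.1264]
tool_rot: [0.684, 0.729, 0.0, 0.0]
wrist_force: [-0.0, 0.1, 0.6]
grip_width: 0.603
grasp_force: 0.0
```

Emit:
apply_moves --deltas '[[[0,0,0],[-0.25,-0.95,0],-0.2],[[0,0,0],[-0.25,-0.95,0],-0.2],[[0,0,0],[-0.25,-0.95,0],-0.2],[[0,0,0],[-0.25,-0.95,0],-0.2],[[0,0,0],[-0.25,-0.95,0],-0.2],[[0,0,0],[0,-0.95,0],-0.2],[[0,0,0],[0,0,0],-0.2],[[0,0,0],[0,0,0],-0.2]]'

```text
time: 27.13
position: [0.4638, -0.3799, 0.1259]
tool_rot: [0.685, 0.728, 0.0, -0.0]
wrist_force: [0.0, 0.9, 0.2]
grip_width: 0.596
grasp_force: 0.0
```

```bash
python3 -c "
from pk import *
look('w10',(.4625,-.3844,1.6353))"
```

```text
t 27.13 pos [ 0.4638 -0.3799  0.1259] yang 3.5 zdir [-0.  0. -1.] F [0.  0.9 0.2] T [0.01 0.04 0.01] g 50.7 0.0
pred [281. 205.] mask cen [281. 201.] [ 0.462  -0.3834  1.6607] head 95.1 (np.float64(215.17647058823528), 6373.0) grip [ 0.4629 -0.3934  0.    ]
```

Emit:
apply_moves --deltas '[[[0,0,0.018],[-0.03,-0.45,-0.7],-0.2],[[0,0,0],[0,0,-0.8],-0.2],[[0,0,0],[0,0,-0.8],-0.2],[[0,0,0],[0,0,-0.8],-0.2],[[0,0,0],[0,0,-0.83],-0.2],[[0,0,0],[0,0,0],0.2],[[0,0,0],[0,0,0],1],[[0,0,0],[0,0,0],1],[[0,0,0],[0,0,0],1],[[0,0,0],[0,0,0],1]]'

```text
time: 28.02
position: [0.4639, -0.3926, 0.0094]
tool_rot: [0.674, 0.739, -0.0, 0.001]
wrist_force: [-0.7, -0.4, -0.4]
grip_width: 0.238
grasp_force: 73.4
```

```bash
python3 -c "
from fit import *
sd()"
```

```text
t 28.02 pos [ 0.4639 -0.3926  0.0094] yang 5.3 zdir [ 0.001 -0.001 -1.   ] F [-0.7 -0.4 -0.4] T [ 0.16 -0.09 -0.02] g 20.2 73.4
dock x,y -0.5627 0.0154 Fdock -0.4 0.7
```

Emit:
apply_moves --deltas '[[[0,0,0],[0,0,0.4],1],[[0,0,0],[0,0,0.5],1],[[0,0,0],[0,0.3,0.5],1],[[0,0,-0.02],[0.1,0.8,0],1],[[0,0,-0.02],[0.12,0.9,0],1],[[0,0,-0.02],[0.12,0.9,0],1],[[0,0,-0.02],[0.12,0.9,0],1],[[0,0,-0.027],[0.12,0.9,0],1],[[0,0,0],[0.12,0.9,0],1],[[0,0,0],[0.12,0.9,0],1]]'

```text
time: 28.85
position: [0.4883, -0.1963, 0.0515]
tool_rot: [0.734, 0.679, 0.0, 0.001]
wrist_force: [0.6, -0.0, -4.9]
grip_width: 0.241
grasp_force: 72.8
```

Emit:
apply_moves --deltas '[[[0,0,0],[0.12,0.9,0],1],[[0,0,0],[0.12,0.9,0],1],[[0,0,0],[0.12,0.9,0],1],[[0,0,0],[0.12,0.9,0],1],[[0,0,0],[0.12,0.9,0],1],[[0,0,0],[0.12,0.9,0],1],[[0,0,0],[0.04,0.6,0],1],[[0,0,0],[0,0,0],1],[[0,0,0],[0,0,0],1]]'

```text
time: 29.6
position: [0.5111, -0.0169, 0.0513]
tool_rot: [0.733, 0.68, 0.0, 0.001]
wrist_force: [0.5, -0.2, -4.9]
grip_width: 0.238
grasp_force: 72.8
```

```bash
python3 -c "
from fit import *
sd()"
```

```text
t 29.6 pos [ 0.5111 -0.0169  0.0513] yang -4.3 zdir [ 0.001 -0.    -1.   ] F [ 0.5 -0.2 -4.9] T [-0.04 -0.04 -0.03] g 20.2 72.8
dock x,y -0.1844 -0.0035 Fdock -0.2 -0.5
```

Emit:
apply_moves --deltas '[[[0,0,0],[-0.13,0,-0.5],1],[[0,0,0],[0,0,-0.46],1],[[0,0,0],[0,0,0],1],[[0,0,0],[0.03,0.4,0],1],[[0,0,0],[0.03,0.4,0],1],[[0,0,0],[0.03,0.4,0],1],[[0,0,0],[0.03,0.4,0],1],[[0,0,0],[0.03,0.4,0],1],[[0,0,0],[0,0,0],1]]'

```text
time: 30.35
position: [0.5129, 0.0448, 0.0224]
tool_rot: [0.733, 0.68, 0.001, 0.001]
wrist_force: [4.6, 3.1, -5.4]
grip_width: 0.237
grasp_force: 72.9
```

```bash
python3 -c "
from fit import *
sd()"
```

```text
t 30.35 pos [0.5129 0.0448 0.0224] yang -4.3 zdir [ 0.004 -0.    -1.   ] F [ 4.6  3.1 -5.4] T [ 0.63 -0.93 -0.35] g 20.2 72.9
dock x,y -0.1228 -0.0007 Fdock 3.4 -4.4
```

Emit:
apply_moves --deltas '[[[0,0,0],[0.03,0.4,0],1],[[0,0,0],[0.03,0.4,0],1],[[0,0,0],[0.03,0.4,0],1],[[0,0,0],[0.03,0.4,0],1],[[0,0,0],[0.03,0.4,0],1],[[0,0,0],[0,0,0],1]]'

```text
time: 30.85
position: [0.5172, 0.1046, 0.0222]
tool_rot: [0.733, 0.68, 0.001, 0.001]
wrist_force: [4.3, 2.6, -4.3]
grip_width: 0.24
grasp_force: 72.8
```

```bash
python3 -c "
from fit import *
sd()"
```

```text
t 30.85 pos [0.5172 0.1046 0.0222] yang -4.3 zdir [ 0.004  0.001 -1.   ] F [ 4.3  2.6 -4.3] T [ 0.52 -1.09 -0.07] g 20.4 72.8
dock x,y -0.0629 -0.0004 Fdock 3.0 -4.1
```

Emit:
apply_moves --deltas '[[[0,0,0],[0.03,0.4,0],1],[[0,0,0],[0.03,0.4,0],1],[[0,0,0],[0.03,0.4,-0.04],1],[[0,0,0],[0.03,0.3,-0.04],1],[[0,0,0],[0.01,0.15,0],1],[[0,0,0],[0,0.08,0],1],[[0,0,0],[0,0.08,0],1],[[0,0,0],[0,0.08,0],1],[[0,0,0],[0,0,0],1]]'

```text
time: 31.6
position: [0.5198, 0.1599, 0.0194]
tool_rot: [0.734, 0.68, 0.0, -0.0]
wrist_force: [1.3, 1.4, -1.1]
grip_width: 0.24
grasp_force: 73.2
```

```bash
python3 -c "
from fit import *
sd()"
```

```text
t 31.6 pos [0.5198 0.1599 0.0194] yang -4.4 zdir [ 0.  0. -1.] F [ 1.3  1.4 -1.1] T [ 0.12 -0.24 -0.03] g 20.4 73.2
dock x,y -0.0075 0.0011 Fdock 1.5 -1.2
```

Emit:
apply_moves --deltas '[[[0,0,0],[0,0.08,0],1],[[0,0,0],[0,0.08,0],1],[[0,0,0],[0,0,0],1]]'

```text
time: 31.85
position: [0.5198, 0.1601, 0.0199]
tool_rot: [0.733, 0.68, -0.003, 0.002]
wrist_force: [-3.8, -27.3, 7.6]
grip_width: 0.24
grasp_force: 74.3
```

Emit:
apply_moves --deltas '[[[0,0,0],[0,-0.12,0],1],[[0,0,0],[0,-0.12,0],1],[[0,0,0],[0,-0.05,0],1],[[0,0,0],[0,0,0],1]]'

```text
time: 32.18
position: [0.5199, 0.1568, 0.0195]
tool_rot: [0.734, 0.679, 0.001, -0.001]
wrist_force: [-0.4, 7.6, 1.7]
grip_width: 0.239
grasp_force: 73.6
```

```bash
python3 -c "
from fit import *
sd()"
```

```text
t 32.18 pos [0.5199 0.1568 0.0195] yang -4.4 zdir [ 0.001  0.003 -1.   ] F [-0.4  7.6  1.7] T [ 1.29 -0.07 -0.1 ] g 20.3 73.6
dock x,y -0.0106 0.0008 Fdock 7.6 0.9
```

All three packs are home. Release, rise, turn, and go over the lever ball, which is at off.

Emit:
apply_moves --deltas '[[[0,0,0],[0,0.06,0],1],[[0,0,0],[0,0,0],0],[[0,0,0],[0,0,0],0],[[0,0,0],[0,0,0],-0.1],[[0,0,0],[0,0,0.9],-0.1],[[0,0,0],[0,0,0.9],-0.1],[[0,0,0],[0,0,0.9],-0.1],[[0,0,-0.077],[0,0,0.9],-0.1],[[0,0,-0.077],[0,0,0.9],-0.1],[[0,0,-0.077],[0,0,0.8],-0.1]]'

```text
time: 33.02
position: [0.5198, 0.1572, 0.18]
tool_rot: [0.846, 0.534, 0.0, 0.0]
wrist_force: [0.7, 0.0, -0.2]
grip_width: 0.549
grasp_force: 0.0
```

Emit:
apply_moves --deltas '[[[0,0,-0.077],[0.05,0.6,0],-0.1],[[0,0,-0.077],[0.05,0.6,0],-0.1],[[0,0,-0.077],[0.05,0.6,0],-0.1],[[0,0,-0.077],[0.05,0.6,0],-0.1],[[0,0,-0.077],[0.05,0.6,0],-0.1],[[0,0,-0.077],[0.05,0.6,0],-0.1],[[0,0,-0.077],[0.05,0.6,0],-0.1],[[0,0,-0.077],[0.05,0.6,0],-0.1],[[0,0,-0.077],[0.05,0.6,0],-0.1],[[0,0,-0.077],[0,0.17,0],-0.1]]'

```text
time: 33.85
position: [0.533, 0.3264, 0.1777]
tool_rot: [0.999, -0.041, -0.0, -0.0]
wrist_force: [-0.0, -0.0, -0.7]
grip_width: 0.552
grasp_force: 0.0
```

Emit:
apply_moves --deltas '[[[0,0,0],[0,0,0],-0.1],[[0,0,0],[0,0,0],-0.1]]'

```text
time: 34.02
position: [0.5332, 0.3242, 0.1779]
tool_rot: [0.999, -0.037, -0.0, 0.0]
wrist_force: [-0.6, -1.0, -0.4]
grip_width: 0.55
grasp_force: 0.0
```

```bash
python3 - <<'E'
from fit import *
sd();f=snap('wrist','w11');v=np.load('dock.npy')
P={t:np.array(proj('w11',pose(*v,(.105-.1*np.sin(t-.6),0,.04+.1*np.cos(t-.6))))).round(1).tolist() for t in(0,.05,.1,.6)};print(P)
# find ball: dark circle near prediction
g=cv2.cvtColor(f,cv2.COLOR_BGR2GRAY);u=P[0];x0,y0=int(u[0])-45,int(u[1])-45
c=g[y0:y0+90,x0:x0+90];b=(c<70).astype(np.uint8);b=cv2.morphologyEx(b,cv2.MORPH_OPEN,cv2.getStructuringElement(2,(17,17)))
n,l,s,ce=cv2.connectedComponentsWithStats(b);print([(s[i].tolist(),(ce[i]+[x0,y0]).round(1).tolist()) for i in range(1,n)])
E
```

```text
t 34.02 pos [0.5332 0.3242 0.1779] yang -94.2 zdir [-0. -0. -1.] F [-0.6 -1.  -0.4] T [-0.01 -0.03 -0.05] g 46.7 0.0
dock x,y 0.1573 0.0002 Fdock -1.0 0.6
{0: [276.9, 214.4], 0.05: [282.5, 215.4], 0.1: [288.4, 216.4], 0.6: [356.3, 221.3]}
[([31, 29, 34, 32, 853], [277.9, 213.5])]
```

The ball is at pixel (278,213.5), so joint ≈ 0.01: the lever is off. Descend and grip the ball lightly.

Emit:
apply_moves --deltas '[[[0,0,0],[0,0.12,-0.9],-0.1],[[0,0,0],[0,0,-0.9],-0.1],[[0,0,0],[0,0,-0.9],-0.1],[[0,0,0],[0,0,-0.9],-0.1],[[0,0,0],[0,0,0],-0.1],[[0,0,0],[0,0,0],0.3],[[0,0,0],[0,0,0],0.6],[[0,0,0],[0,0,0],0.6],[[0,0,0],[0,0,0],0.6]]' --grip_force 20

```text
time: 34.82
position: [0.534, 0.3268, 0.0723]
tool_rot: [0.999, -0.038, 0.001, 0.001]
wrist_force: [-2.1, -5.1, -0.5]
grip_width: 0.317
grasp_force: 21.1
```

```bash
python3 -c "
from fit import *
sd()"
```

```text
t 34.82 pos [0.534  0.3268 0.0723] yang -94.4 zdir [ 0.002 -0.002 -1.   ] F [-2.1 -5.1 -0.5] T [-1.47  0.31  0.07] g 27.0 21.1
dock x,y 0.16 -0.0004 Fdock -5.3 1.7
```

Emit:
apply_moves --deltas '[[[0,0,0],[-0.02,-0.283,0.173],0.6],[[0,0,0],[-0.02,-0.3,0.143],0.6],[[0,0,0],[-0.02,-0.313,0.113],0.6],[[0,0,0],[-0.025,-0.322,0.083],0.6],[[0,0,0],[-0.025,-0.33,0.05],0.6],[[0,0,0],[-0.03,-0.333,0.017],0.6],[[0,0,0],[0,0,0],0.6],[[0,0,0],[0,0,0],0.6]]'

```text
time: 35.48
position: [0.5308, 0.2714, 0.0913]
tool_rot: [0.999, -0.039, 0.003, -0.001]
wrist_force: [-1.6, -0.8, 9.4]
grip_width: 0.28
grasp_force: 20.6
```

```bash
python3 -c "
from fit import *
sd()"
```

```text
t 35.48 pos [0.5308 0.2714 0.0913] yang -94.5 zdir [ 0.006  0.002 -1.   ] F [-1.6 -0.8  9.4] T [ 0.1   0.23 -0.04] g 23.8 20.6
dock x,y 0.1045 -0.0014 Fdock -0.9 1.5
```

Upright. Open, rise clear, and measure the lever.

Emit:
apply_moves --deltas '[[[0,0,0],[0,0,0],0.2],[[0,0,0],[0,0,0],0],[[0,0,0],[0,0,0],-0.1],[[0,0,0],[0,0,0.5],-0.1],[[0,0,0],[0,0,0.9],-0.1],[[0,0,0],[0,0,0.9],-0.1],[[0,0,0],[0,0,0.9],-0.1],[[0,0,0],[0,0,0.9],-0.1],[[0,0,0],[0,0,0],-0.1],[[0,0,0],[0,0,0],-0.1]]'

```text
time: 36.32
position: [0.5296, 0.2716, 0.2119]
tool_rot: [0.999, -0.039, 0.001, -0.0]
wrist_force: [0.5, -1.4, -0.3]
grip_width: 0.549
grasp_force: 0.0
```

```bash
python3 - <<'E'
from fit import *
sd();f=snap('wrist','w12');v=np.load('dock.npy')
P={t:np.array(proj('w12',pose(*v,(.105-.1*np.sin(t-.6),0,.04+.1*np.cos(t-.6))))).round(1).tolist() for t in(.5,.6,.7)};print(P)
g=cv2.cvtColor(f,cv2.COLOR_BGR2GRAY);u=P[.6];x0,y0=int(u[0])-45,int(u[1])-45
c=g[y0:y0+90,x0:x0+90];b=(c<70).astype(np.uint8);b=cv2.morphologyEx(b,cv2.MORPH_OPEN,cv2.getStructuringElement(2,(17,17)))
n,l,s,ce=cv2.connectedComponentsWithStats(b);print([(s[i].tolist(),(ce[i]+[x0,y0]).round(1).tolist()) for i in range(1,n)])
d=snap('side','d12');s_=snap('scene','s12')
cv2.imwrite('pics/f.png',np.hstack([cv2.resize(f,(480,360)),cv2.resize(d[110:250,170:300],(320,360),interpolation=cv2.INTER_CUBIC)]))
E
```

```text
t 36.32 pos [0.5296 0.2716 0.2119] yang -94.5 zdir [ 0.003  0.001 -1.   ] F [ 0.5 -1.4 -0.3] T [ 0.03  0.02 -0.04] g 46.7 0.0
dock x,y 0.1046 -0.0003 Fdock -1.3 -0.6
{0.5: [269.6, 209.4], 0.6: [282.1, 209.5], 0.7: [294.6, 209.3]}
[([29, 0, 34, 21, 569], [282.5, 173.6]), ([29, 28, 35, 32, 932], [283.2, 206.5])]
```

View pics/f.png

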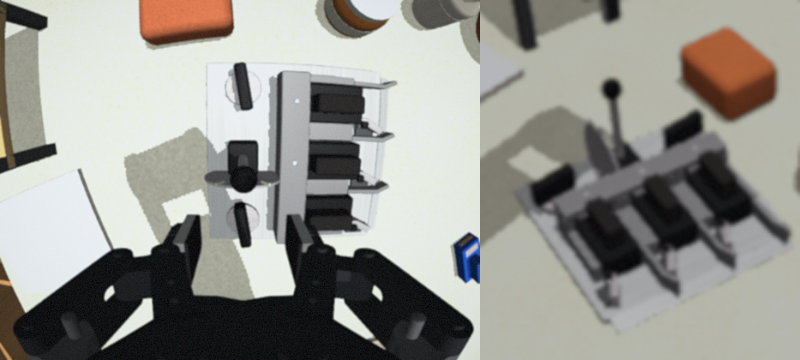

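The picture shows all packs home, the lever upright, the wing bolts at (242,87) and (240,225). Bolt0 looks slightly less turned, so measure both wing angles.

```bash
python3 - <<'E'
from fit import *
v=np.load('dock.npy');f=np.load('pics/w12.npz')['f'];g=cv2.cvtColor(f,cv2.COLOR_BGR2GRAY)
from scipy.optimize import minimize
for n,y in(('b0',.092),('b1',-.092)):
  c=np.array(proj('w12',pose(*v,(.105,y,.04))));x0,y0=(c-38).astype(int)
  b=(g[y0:y0+76,x0:x0+76]<80).astype(np.uint8);k,l,s,ce=cv2.connectedComponentsWithStats(b)
  i=min(range(1,k),key=lambda i:np.hypot(*(ce[i]-38)) if s[i][4]>150 else 1e9);M=np.zeros(g.shape);M[y0:y0+76,x0:x0+76]=l==i
  def S(q):
    a=v[2]-q[2];m=np.zeros((1680,2240),np.uint8);ctr=pose(*v,(.105,y,0))[:2]+np.array(q[:2])/1e3
    P=np.array([proj('w12',pose(ctr[0],ctr[1],a,(X,Y,Z))) for X in(-.03,.03) for Y in(-.008,.008) for Z in(.021,.053)])
    cv2.fillConvexPoly(m,cv2.convexHull((P*4).round().astype(np.int32)),255);return cv2.resize(m,(560,420),interpolation=cv2.INTER_AREA)/255.
  for t0 in(1.2,1.4):
    r=minimize(lambda q:np.abs(S(q)-M).sum(),[0,0,t0],method='Nelder-Mead',options=dict(initial_simplex=[[0,0,t0],[4,0,t0],[0,4,t0],[0,0,t0+.2]]))
    print(n,s[i].tolist(),r.x.round(3),r.fun,M.sum())
E
```

```text
b0 [28, 11, 20, 52, 689] [-1.277 -0.135  1.447] 162.0392156862745 689.0
b0 [28, 11, 20, 52, 689] [-1.211 -0.271  1.448] 162.67058823529413 689.0
b1 [29, 10, 21, 55, 733] [-0.843 -1.166  1.43 ] 174.42352941176472 733.0
b1 [29, 10, 21, 55, 733] [ 0.017 -1.489  1.429] 176.47058823529412 733.0
```

Both bolts are at their stops, the packs are latched and the lever is at 0.6. Handing in.

```bash
python3 -c "
from cell import robot
print(robot.hand_in())"
```

```text
the job is handed in; nothing more can be done
None
```

The job is handed in at about 36 s of robot time: both wing bolts turned to their stops, the lever thrown off, all three black packs latched in their own bays (each held when pulled back), and the lever then set to half, measured at about 0.61 rad; I saw no mug, bowl, jar or bottle disturbed, and no verdict came back.

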